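# Set the disc weight on the balance with the flat lifter

### The arm

A 6-joint arm with a two-finger parallel gripper is mounted at the origin on the work surface. World frame = base frame: x ahead of the robot, y to its left, z up, the work surface at z = 0. Lengths are in m, angles in rad, forces in N, time in s.
With the tool pointing down it reaches from about 0.275 to 0.825 m from the base axis. Payload 5.2 kg.
Tool frame: the origin (TCP) lies at the very end of the fingers, on their centre line; the grasp point (between the pads) lies 19 mm behind it; z points along the fingers, x is the direction in which the jaws open and shut, and the axes are right-handed (so a half turn about z gives the same grasp; the last joint's range is limited). The gripper opens to 93 mm and grips with 3 to 60 N. Pads are 15 mm wide; open, the fingers measure 128 mm over their backs; the gripper's body (75 mm by 188 mm) begins 65 mm behind the grasp point.
Start: joints at [1.039, 0.259, 1.535, -0, 1.348, -0.203], TCP at [0.178, 0.521, 0.185] pointing down, gripper open.
Joint ranges: [-3.14, 3.14], [-0.91, 2.08], [0.19, 2.58], [-1.22, 4.36], [0.22, 2.71], [-3.12, 3.12]. Speed limits (rad/s): [2.57, 2.57, 3.14, 3.14, 3.14, 3.14].

### API

Orientations are given as a 3x3 rotation matrix whose columns are the frame's x, y, z axes.
In Python, from rig import bot gives the robot as it stands.
- The arm moves only by the tool drive_tool, never from a script. Its argument "targets" is a list of rows, each an object of numbers: "dx", "dy", "dz": the shift along the tool's x, y, z in mm; "ax", "ay", "az": the turn, a rotation vector about the tool's x, y, z in rad; "gripper": the opening, from 0 (shut) to 1 (fully open). A call has exactly 8 rows; each row is the pose to reach, as a shift and turn from the pose commanded when the call began, along the tool's axes at that moment; what a row does not reach only later rows make up. A row lasts 1/8 s, in which the tool goes at most 62.5 mm and 10.7 degrees, less where a joint would pass 70% of its speed; a pose out of reach is approached as far as the arm can. A call with a gripper value outside its range is refused whole. The fingers move at their own pace and stop on an object; "force" is the grip in N (left out, the last holds). Time passes only in rows, so rows that repeat a pose let the fingers close, or fill a call up. It gives the time, the measured TCP pose, the force and the opening at its end, in the units of the state.
- bot.sense(): the state, without advancing time (a new reading comes with each control period).
- bot.get_image(name): name is "scene" or "side" or "wrist"; returns a dict with "pixels" (400x640x3 uint8, red, green, blue), "intrinsics" (3x3 intrinsics, pixels), "world_from_camera" (4x4, takes a point from camera to world coordinates); the wrist camera has in their place "T_tool_cam" (4x4, takes a point from camera to tool coordinates, whose origin is the TCP and whose axes are the tool frame's). Camera axes: x right, y down, z forward; pixel columns grow to the right and rows downward; lengths in m; the calibration is good to about 2 mm. A picture is of the moment at which its call begins: read the wrist's pose just before it. There is no depth.
- bot.close_job(): hands the job in, once; it reports no verdict.
The state is a dict: "clock": time; "q": joint angles; "qvel": joint speeds; "joint_efforts": joint torques, N m; "tool_pos": TCP position; "tcp_rot": TCP orientation; "contact_force": force on the tool from outside, world axes, zero at the start; "ft_torque": the same for the moment, N m; "grip_width": finger opening in m.
Only numpy, scipy, OpenCV 4.12 (cv2) and the standard library are available. Lean on these libraries where they do the work, as an engineer would, in place of code of your own. Each camera call takes 0.05 s, during which the arm holds its last target.

### The job

Take the flat lifter by its black grip and carry the brass disc weight, balanced level on its blade, to the balance; feel the blade down between the two orange posts, with the weight behind them, until the blade itself rests lightly on the sprung pan, and let it rest there for a moment before moving on. Then draw the lifter straight back between the posts so that they hold the weight back and it slides off, never tipping, to lie flat on the pan snug against both posts, and lay the lifter back along its black mat as it lay and let go. Do not press the pan down hard (more than 2 mm of give is too much), do not touch the weight with the gripper, and leave everything else where it is.

Things in the scene. Friction and masses are not known exactly. Their poses are not given: they have to be found in the camera images.
- lifter_grip (a point): centre of the lifter's black grip block (30 mm along x, 20 mm across y, from 3 to 52 mm above the lifter's flat underside, blue top). The point is 33 mm above the underside; x points along the blade to its tip, z up. Pinch the block across its 20 mm width, firmly (60 N or more), as the load is off-centre. Lifter 220 g; a steel counterweight 24 x 22 mm, 23 mm tall, sits 62 mm behind
- lifter_tip (a point): middle of the free tip of the lifter's blade, at its underside, 122 mm ahead of the grip's centre. The blade is a level metal strip 3 mm thick and 22 mm wide, flat underneath, running from here back under the grip to 75 mm behind the grip's centre
- weight_center (a point): centre (half-way up) of the loose brass disc weight, 50 mm in diameter, 10 mm thick, about 150 g, z up. It starts lying loose on the blade, centred about 100 mm ahead of the grip's centre, held by friction only (coefficient about 0.5 or more)
- balance: white top-pan balance, fixed, 280 mm deep (x) by 200 mm wide (y), origin at the centre of its underside; +x points from the display to the pan. The housing is nowhere higher than 50 mm; above it a steel pan 130 mm (x) by 150 mm (y), its centre 60 mm ahead of the origin. The blade comes in pointing along the balance's +x, from above the posts
- nest (a point): point fixed to the housing 50 mm above the bench, on the vertical line through the pan's centre, axes as the balance's. A weight touching both posts has its centre on this line; set it down 3 to 8 mm beyond (+x). It is NOT at the pan's height: the pan's upper face stands anywhere from 62 to 82 mm above the bench, different each run and not reported: find it by touch
- posts (a point): point fixed to the housing 50 mm above the bench, on the vertical line midway between the two orange posts on the pan (20 mm nearer the display than the nest line). The posts stand 20 mm either side of it along y, 6 mm thick, 14 mm high above the pan; free gap 34 mm: the blade passes between them, the weight does not
- pan (a joint): how far the pan is pressed down (m), 0 when empty. The pan is sprung: 4 N per mm, so the weight alone gives about 0.4 mm; the overload stop is at 6 mm and 2.5 mm (10 N) is already harmful
- mat: black rubber mat, fixed, 230 mm (x) by 75 mm (y), 6 mm thick, origin at the centre of its underside. The lifter starts lying on it, lengthwise, its grip some 24 mm behind the mat's centre, the blade towards the mat's +x
- vial: small amber vial with white cap, 26 mm wide, 59 mm tall; a bystander, origin at the centre of its underside
- meter: grey hand-held meter lying flat, 110 x 55 x 20 mm; a bystander, origin at the centre of its underside
- reagent: white bottle with blue cap, 56 mm wide, 130 mm tall; a bystander, origin at the centre of its underside
- tape_tub: clear jar with orange cap, 60 mm wide, 50 mm tall; a bystander, origin at the centre of its underside
There are look-alikes about, which are no part of the job. There is more than one size of the part that bears lifter_grip; the job needs the largest.

How it is judged:
By the outcome, as a careful person would: the job done as asked, in the order asked, and still so for the second after the job is handed in, with the robot touching nothing.
It also fails if it takes over 67 s, if anything falls off the work surface, if the arm or the gripper's body presses on something with over 40 N, if the wrist force passes 120 N, or if a joint passes its speed limit or range.

## Working session

There is one attempt and no reset: what is moved stays moved. The work goes in short steps, Python scripts to look and compute and a tool call to move; the robot and the scene stay as the last step left them, time stands still between calls to the robot, and variables do not carry over. Pictures are saved under pics/ and viewed, and the job is handed in when it is done.

Besides the shell and the picture viewer there is one more tool, called after "Emit:" in YAML: its name, and indented under it one key for each argument. drive_tool: Moves the arm, as the interface text tells. Its arguments: {"type":"object","properties":{"targets":{"type":"array","items":{"type":"object","properties":{"dx":{"type":"number"},"dy":{"type":"number"},"dz":{"type":"number"},"ax":{"type":"number"},"ay":{"type":"number"},"az":{"type":"number"},"gripper":{"type":"number"}}}},"force":{"type":"number"}},"required":["targets"]}

```bash
ls; mkdir -p pics
python3 - <<'E'
from rig import bot
import cv2, numpy as np, pickle
s=bot.sense()
for k in ("clock","tool_pos","tcp_rot","contact_force","grip_width"): print(k,np.round(s[k],4))
d={}
for n in ("scene","side","wrist"):
    im=bot.get_image(n); d[n]=im
    cv2.imwrite(f"pics/a_{n}.png",im["pixels"][:,:,::-1])
    print(n,np.round(im["intrinsics"],1).tolist(),np.round(im.get("world_from_camera",im.get("T_tool_cam")),4).tolist())
pickle.dump((s,d),open("a.pkl","wb"))
E
```

```text
pics
clock 0.0
tool_pos [0.1773 0.52   0.1837]
tcp_rot [[ 3.229e-01  9.464e-01 -9.000e-04]
 [ 9.464e-01 -3.229e-01 -1.600e-03]
 [-1.800e-03 -4.000e-04 -1.000e+00]]
contact_force [-1.0538  0.2785 -0.0632]
grip_width 0.093
scene [[487.3, 0.0, 310.8], [0.0, 487.3, 190.9], [0.0, 0.0, 1.0]] [[0.873, 0.4145, -0.2572, 0.9648], [0.4877, -0.7535, 0.441, -0.716], [-0.011, -0.5104, -0.8599, 1.4782], [0.0, 0.0, 0.0, 1.0]]
side [[372.4, 0.0, 318.6], [0.0, 372.4, 200.1], [0.0, 0.0, 1.0]] [[0.8998, -0.2873, 0.3282, 0.1679], [-0.4362, -0.6053, 0.6658, -0.8123], [0.0074, -0.7423, -0.67, 0.9122], [0.0, 0.0, 0.0, 1.0]]
wrist [[302.9, 0.0, 317.1], [0.0, 302.9, 194.7], [0.0, 0.0, 1.0]] [[1.0, -0.0002, 0.0004, 0.0007], [0.0001, 0.9565, 0.2917, -0.0816], [-0.0004, -0.2917, 0.9565, -0.201], [0.0, 0.0, 0.0, 1.0]]
```

View pics/a_scene.png

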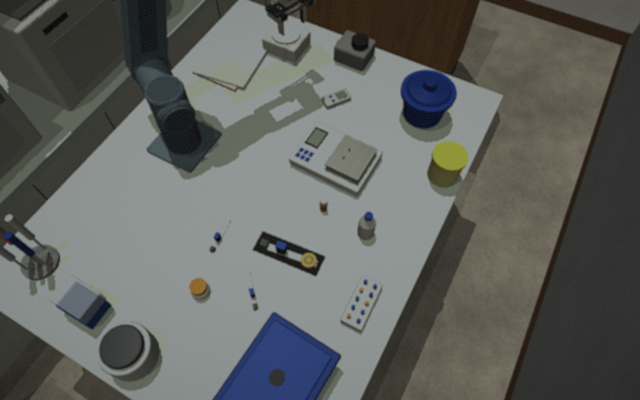

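View pics/a_side.png

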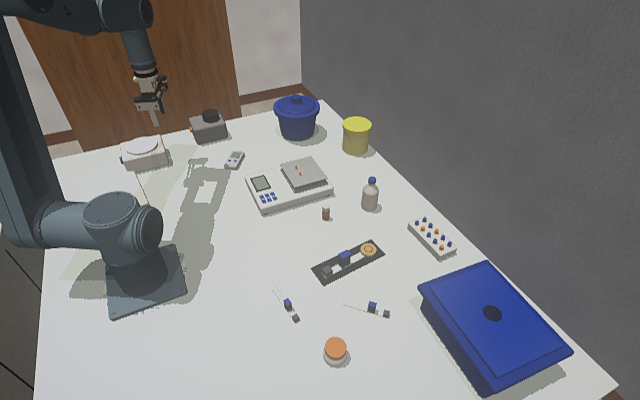

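View pics/a_wrist.png

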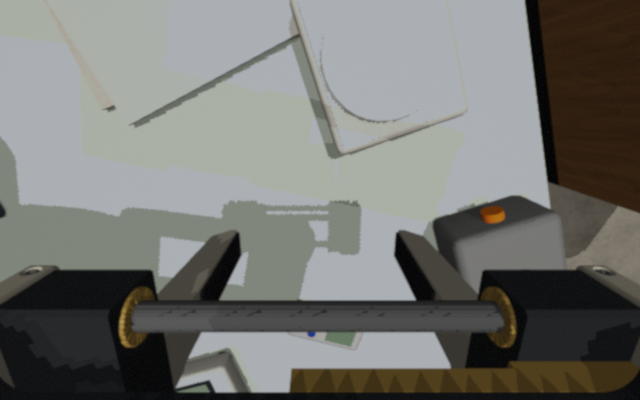

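The lifter on the black mat, with its blue top at scene (281,246) and the brass disc at (309,261), is the candidate. The smaller lifters at (217,237) and (252,292) have no mat or weight. The balance with a display is at (335,158), and the other scale-like object at (287,40) has a round pan. I'll enlarge these to confirm.

Run:
```python
import cv2, numpy as np, pickle
s,d=pickle.load(open("a.pkl","rb"))
def crop(n,x0,y0,w,h,k,f):
    c=d[n]["pixels"][y0:y0+h,x0:x0+w,::-1]
    cv2.imwrite(f,cv2.resize(c,None,fx=k,fy=k,interpolation=cv2.INTER_CUBIC))
crop("scene",195,210,140,100,5.7,"pics/b1.png")
crop("scene",280,115,110,85,7,"pics/b2.png")
crop("side",240,150,160,140,5,"pics/b3.png")
```

```text
(no output)
```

View pics/b1.png

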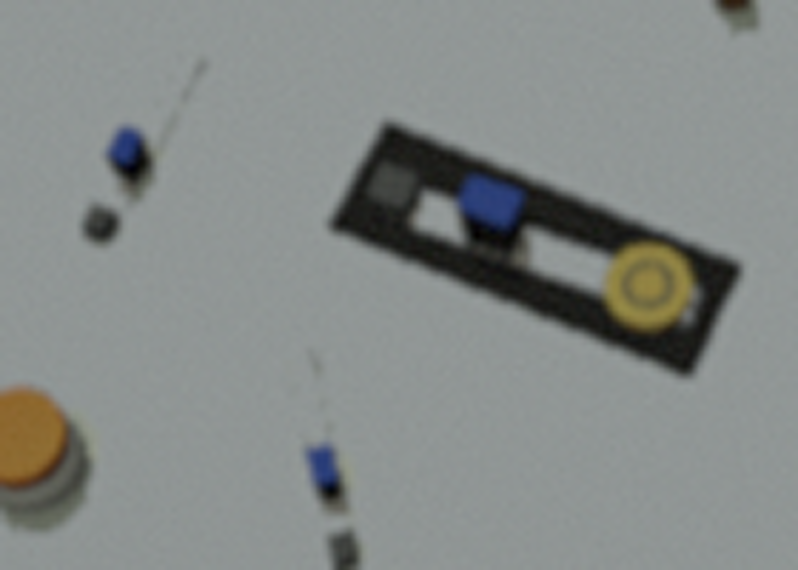

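View pics/b2.png

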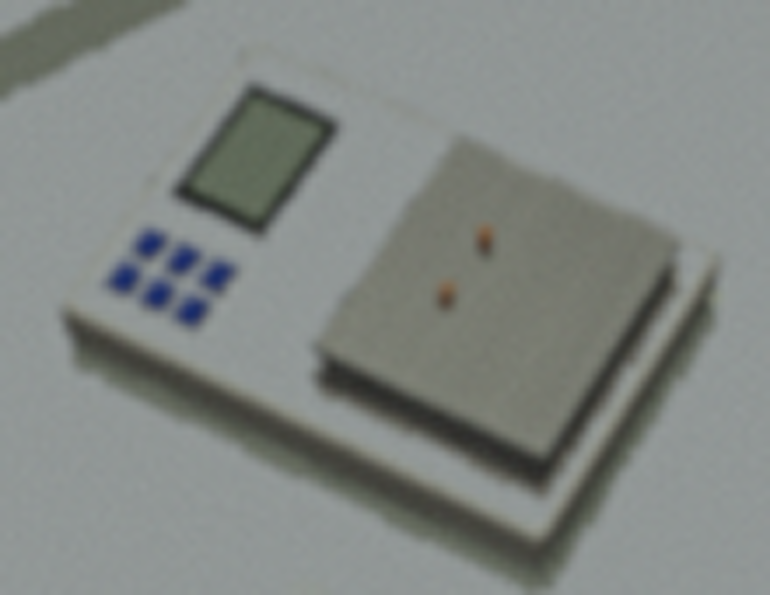

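View pics/b3.png

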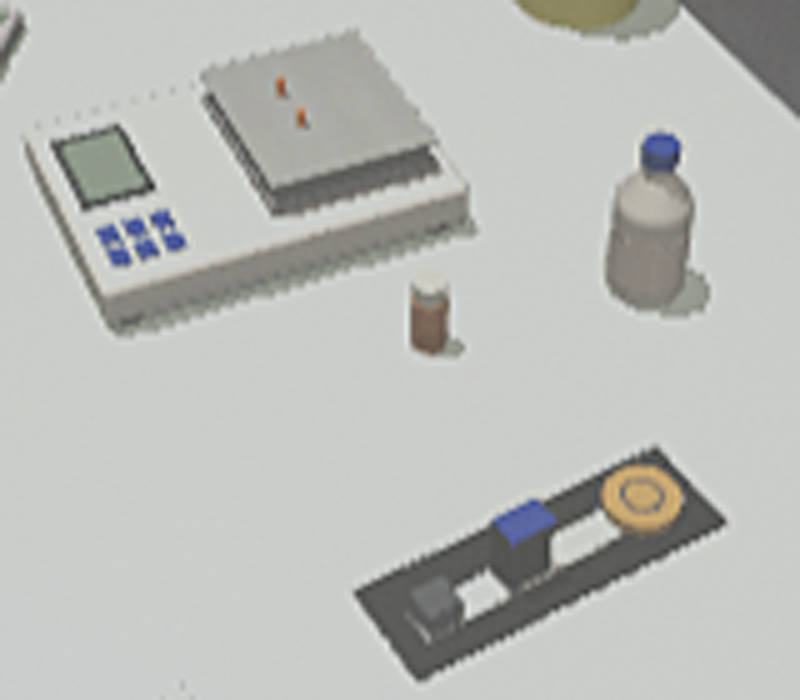

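Confirmed: the mat lifter is the largest. It carries the disc, and the balance has two orange posts. Next I fit the mat, lifter and balance poses using both cameras.

```bash
cat > h.py <<'E'
import numpy as np, cv2, pickle
from scipy.optimize import least_squares
def cam(im,s=None):
    K=im["intrinsics"]
    if "world_from_camera" in im: T=im["world_from_camera"]
    else:
        W=np.eye(4);W[:3,:3]=s["tcp_rot"];W[:3,3]=s["tool_pos"];T=W@im["T_tool_cam"]
    return np.array(K),np.array(T)
def proj(K,T,P):
    P=np.atleast_2d(P);c=(P-T[:3,3])@T[:3,:3]
    return np.c_[c[:,0]/c[:,2]*K[0,0]+K[0,2],c[:,1]/c[:,2]*K[1,1]+K[1,2]]
def uncrop(pts,k,x0,y0): return (np.array(pts,float)+.5)/k-.5+[x0,y0]
def ray(K,T,uv,z):
    d=T[:3,:3]@np.array([(uv[0]-K[0,2])/K[0,0],(uv[1]-K[1,2])/K[1,1],1]);o=T[:3,3]
    return o+d*(z-o[2])/d[2]
def R2(a): return np.array([[np.cos(a),-np.sin(a)],[np.sin(a),np.cos(a)]])
E
python3 - <<'E'
from h import *
s,d=pickle.load(open("a.pkl","rb"))
C={n:cam(d[n]) for n in ("scene","side")}
S=lambda p:uncrop(p,5.7,195,210); S2=lambda p:uncrop(p,7,280,115); D=lambda p:uncrop(p,5,240,150)
def rays(n,pts,z): 
    return np.array([ray(*C[n],u,z) for u in pts])
print("mat scene",rays("scene",S([(387,124),(740,266),(690,375),(332,226)]),.006).round(4).tolist())
print("mat side",rays("side",D([(356,593),(655,448),(726,521),(421,681)]),.006).round(4).tolist())
print("bluetop",rays("scene",S([(492,200)]),.058).round(4),rays("side",D([(524,521)]),.058).round(4))
print("disctop",rays("scene",S([(649,286)]),.019).round(4),rays("side",D([(642,496)]),.019).round(4))
def fit(mod,obs,x0):
    def f(x):
        r=[]
        for n,P,u in obs:
            W=np.array(P(x),float); W=np.c_[W[:,:2]@R2(x[2]).T+x[:2],W[:,2]]
            r.append((proj(*C[n],W)-u).ravel())
        return np.concatenate(r)
    o=least_squares(f,x0,loss="soft_l1");print(mod,o.x.round(4),"rms px",np.sqrt(np.mean(f(o.x)**2)).round(2));print(f(o.x).reshape(-1,2).round(1).tolist());return o.x
M=[(-.115,.0375,.006),(.115,.0375,.006),(.115,-.0375,.006),(-.115,-.0375,.006)]
fit("mat",[("scene",lambda x:M,S([(387,124),(740,266),(690,375),(332,226)])),("side",lambda x:M,D([(356,593),(655,448),(726,521),(421,681)]))],[.5,-.1,-.0])
def pan(x): h=x[3]; return [(-.005,.075,h),(.125,.075,h),(.125,-.075,h),(-.005,-.075,h)]
def post(x): h=x[3]+.014; return [(.04,.02,h),(.04,-.02,h)]
H=[(-.14,-.1,.05),(.14,-.1,.05)]
H=lambda x:[(-.14,-.1,.05),(.14,-.1,.05),(.14,.1,.05)]
H2=lambda x:[(-.14,.1,.05),(-.14,-.1,.05),(.14,-.1,.05)]
fit("bal",[("scene",pan,S2([(460,140),(678,245),(545,458),(320,348)])),("side",pan,D([(203,75),(357,32),(436,140),(275,185)])),
("scene",post,S2([(486,230),(447,285)])),("side",post,D([(281,80),(301,111)])),("scene",H,S2([(66,312),(538,540),(718,258)])),("side",H2,D([(28,138),(110,292),(467,188)]))],[.5,.2,0,.07])
for n,p in (("vial",D([(430,350)])),("reagent",D([(648,300)]))): print(n,rays("side",p,0).round(3))
E
```

```text
mat scene [[0.4593, -0.1766, 0.006], [0.6837, -0.1554, 0.006], [0.6905, -0.2266, 0.006], [0.4661, -0.2472, 0.006]]
mat side [[0.4567, -0.1779, 0.006], [0.6819, -0.1556, 0.006], [0.6897, -0.2271, 0.006], [0.464, -0.2514, 0.006]]
bluetop [[ 0.5536 -0.2072  0.058 ]] [[ 0.5519 -0.2092  0.058 ]]
disctop [[ 0.6471 -0.1958  0.019 ]] [[ 0.6459 -0.1959  0.019 ]]
mat [ 0.574  -0.2021  0.0996] rms px 0.59
[[-0.8, -0.5], [0.6, -0.4], [0.3, 0.6], [-1.3, 0.5], [-0.5, -0.3], [0.4, -0.7], [0.8, -0.1], [-0.3, -0.1]]
bal [ 0.5391  0.1921 -0.0167  0.0749] rms px 1.03
[[-1.1, -0.0], [0.4, -0.4], [-0.3, 0.6], [-1.6, 0.5], [-0.5, -1.1], [0.2, -0.8], [1.4, -0.3], [0.1, 0.3], [-0.7, 0.8], [-0.5, 1.1], [0.4, -0.0], [0.6, -0.2], [-1.9, -1.1], [0.8, 0.0], [0.8, -1.4], [-1.5, -3.1], [-0.9, -0.5], [1.8, -1.6]]
vial [[ 0.593 -0.007  0.   ]]
reagent [[ 0.755 -0.029  0.   ]]
```

Emit:
drive_tool:
  targets:
    - {"dx":-20,"dy":21,"dz":-2,"az":0.12}
    - {"dx":-57,"dy":59,"dz":-4,"az":0.29}
    - {"dx":-96,"dy":100,"dz":-6,"az":0.47}
    - {"dx":-133,"dy":139,"dz":-8,"az":0.65}
    - {"dx":-170,"dy":178,"dz":-10,"az":0.83}
    - {"dx":-210,"dy":219,"dz":-12,"az":1.0}
    - {"dx":-247,"dy":258,"dz":-13,"az":1.18}
    - {"dx":-284,"dy":296,"dz":-14,"az":1.35}
  force: 60

```text
validation failed for argument at $.ta...
```

```bash
cat >> h.py <<'E'
def delta(s,p,yawx,dev=None):
    """tool-frame shift (mm) to world p, az to make tool x at yaw, plus levelling"""
    from scipy.spatial.transform import Rotation as Ro
    R=np.array(s["tcp_rot"]);t=np.array(s["tool_pos"])
    x=np.array([np.cos(yawx),np.sin(yawx),0]);z=np.array([0,0,-1.]);G=np.c_[x,np.cross(z,x),z]
    return (R.T@(np.array(p)-t)*1000).round(1),Ro.from_matrix(R.T@G).as_rotvec().round(4)
def show(s):
    R=np.array(s["tcp_rot"]);print("t",round(s["clock"],2),"pos",(np.array(s["tool_pos"])*1000).round(1),"yawx",round(np.arctan2(R[1,0],R[0,0]),4),"z",R[:,2].round(4),"F",np.round(s["contact_force"],2),"M",np.round(s["ft_torque"],3),"w",round(s["grip_width"]*1000,1))
E
python3 - <<'E'
from h import *
from rig import bot
s=bot.sense();show(s);print(delta(s,(.553,-.208,.2),-1.45))
E
```

```text
t 0.15 pos [177.3 520.1 183.9] yawx 1.242 z [-7.0e-04 -1.3e-03 -1.0e+00] F [ 0.68  0.39 -0.08] M [-0.037  0.035  0.008] w 93.0
(array([-567.9,  590.6,  -15.4]), array([1.800e-03, 8.000e-04, 2.692e+00]))
```

Emit:
drive_tool:
  targets:
    - {"dx":-20,"dy":21,"dz":-2,"ax":0,"ay":0,"az":0.12,"gripper":1}
    - {"dx":-57,"dy":59,"dz":-4,"ax":0,"ay":0,"az":0.29,"gripper":1}
    - {"dx":-96,"dy":100,"dz":-6,"ax":0,"ay":0,"az":0.47,"gripper":1}
    - {"dx":-133,"dy":139,"dz":-8,"ax":0,"ay":0,"az":0.65,"gripper":1}
    - {"dx":-170,"dy":178,"dz":-10,"ax":0,"ay":0,"az":0.83,"gripper":1}
    - {"dx":-210,"dy":219,"dz":-12,"ax":0,"ay":0,"az":1.0,"gripper":1}
    - {"dx":-247,"dy":258,"dz":-13,"ax":0,"ay":0,"az":1.18,"gripper":1}
    - {"dx":-284,"dy":296,"dz":-14,"ax":0,"ay":0,"az":1.35,"gripper":1}
  force: 60

```text
clock: 1.15
tool_pos: [0.3665, 0.1545, 0.1986]
tcp_rot: [[0.994, -0.114, 0.0], [-0.114, -0.994, 0.0], [0.0, -0.0, -1.0]]
contact_force: [1.3, 0.4, -0.8]
grip_width: 0.093
```

Run:
```python
from h import *
from rig import bot
s=bot.sense();show(s);print(delta(s,(.553,-.208,.2),-1.45))
```

```text
t 1.15 pos [366.5 154.5 198.6] yawx -0.1138 z [ 5.e-04  1.e-04 -1.e+00] F [ 1.29  0.42 -0.78] M [-0.073  0.058  0.   ] w 93.0
(array([226.5, 339. ,  -1.3]), array([-4.0000e-04, -2.0000e-04,  1.3362e+00]))
```

Emit:
drive_tool:
  targets:
    - {"dx":30,"dy":45,"dz":0,"ax":0,"ay":0,"az":0.18,"gripper":1}
    - {"dx":63,"dy":95,"dz":0,"ax":0,"ay":0,"az":0.36,"gripper":1}
    - {"dx":97,"dy":145,"dz":0,"ax":0,"ay":0,"az":0.54,"gripper":1}
    - {"dx":131,"dy":196,"dz":0,"ax":0,"ay":0,"az":0.72,"gripper":1}
    - {"dx":165,"dy":246,"dz":0,"ax":0,"ay":0,"az":0.9,"gripper":1}
    - {"dx":196,"dy":293,"dz":0,"ax":0,"ay":0,"az":1.08,"gripper":1}
    - {"dx":217,"dy":325,"dz":0,"ax":0,"ay":0,"az":1.25,"gripper":1}
    - {"dx":226,"dy":339,"dz":0,"ax":0,"ay":0,"az":1.336,"gripper":1}
  force: 60

```text
clock: 2.15
tool_pos: [0.5545, -0.2075, 0.1975]
tcp_rot: [[0.121, -0.993, -0.001], [-0.993, -0.121, 0.0], [-0.0, 0.001, -1.0]]
contact_force: [-0.7, 0.1, -0.4]
grip_width: 0.093
```

```bash
cat >> h.py <<'E'
def snap(bot,n,f,k=1.25):
    s=bot.sense();im=bot.get_image(n);pickle.dump((s,im),open(f"{f}.pkl","wb"))
    cv2.imwrite(f"pics/{f}.png",cv2.resize(im["pixels"][:,:,::-1],None,fx=k,fy=k,interpolation=cv2.INTER_CUBIC));return s,im
E
python3 - <<'E'
from h import *
from rig import bot
s,im=snap(bot,"wrist","c1");show(s)
E
```

```text
t 2.15 pos [ 554.5 -207.5  197.5] yawx -1.4498 z [-1.1e-03  3.0e-04 -1.0e+00] F [-0.72  0.14 -0.38] M [ 0.003  0.21  -0.033] w 93.0
```

View pics/c1.png

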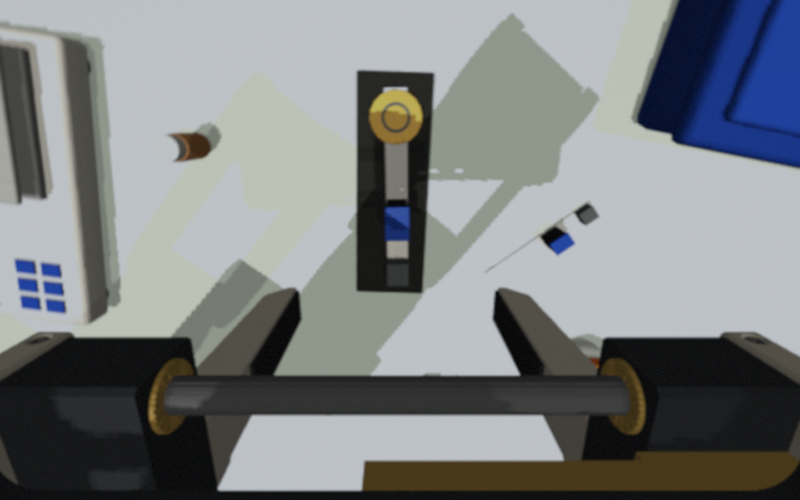

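The wrist view shows the lifter almost vertical in the picture: disc at (396,117), blue grip at (397,222), counterweight at (397,273), mat spanning (357–434, 70–291). I'll segment these and measure them.

Run:
```python
from h import *
s,im=pickle.load(open("c1.pkl","rb"));K,T=cam(im,s);p=im["pixels"].astype(int);r,g,b=p[...,0],p[...,1],p[...,2]
roi=np.zeros(r.shape,bool);roi[50:240,280:360]=1
mb=roi&(b>r+40)&(b>g+25); my=roi&(r>b+40)
def c(m): v,u=np.nonzero(m);return np.array([(u.min()+u.max())/2,(v.min()+v.max())/2]),(u.mean(),v.mean()),(u.min(),u.max(),v.min(),v.max())
for n,m,z in(("blue",mb,.058),("disc",my,.019)):
    bb,me,ex=c(m);print(n,bb,np.round(me,1),ex,ray(K,T,bb,z).round(4),ray(K,T,me,z).round(4))
    a=ray(K,T,(ex[0]-.5,me[1]),z);e=ray(K,T,(ex[1]+.5,me[1]),z);print(" width",np.linalg.norm(a-e).round(4))
q=lambda *l:[ray(K,T,uncrop(x,1.25,0,0),z).round(4).tolist() for *x,z in l]
print("mat",q((357.5,71,.006),(434,73,.006),(422,292,.006),(357,290,.006)))
print("cw",q((398,275,.032)))
print("blade",q((396.5,170,.009)), q((397,250,.009)))
```

```text
blue [317.  178.5] [317.5 178. ] (np.int64(307), np.int64(327), np.int64(165), np.int64(192)) [ 0.5518 -0.2068  0.058 ] [ 0.5524 -0.2072  0.058 ]
 width 0.0243
disc [316.5  93. ] [316.3  92.9] (np.int64(295), np.int64(338), np.int64(72), np.int64(114)) [ 0.6459 -0.1947  0.019 ] [ 0.6459 -0.1944  0.019 ]
 width 0.0523
mat [[0.6825, -0.1536, 0.006], [0.6895, -0.2261, 0.006], [0.4633, -0.2466, 0.006], [0.4568, -0.1735, 0.006]]
cw [[0.4907, -0.2158, 0.032]]
blade [[0.595, -0.2016, 0.009]] [[0.5103, -0.2124, 0.009]]
```

Run:
```python
from h import *
from rig import bot
s=bot.sense();show(s);print(delta(s,(.552,-.2073,.022),-1.5708+.131))
```

```text
t 2.2 pos [ 555.  -208.7  197.5] yawx -1.4528 z [-5.e-04 -7.e-04 -1.e+00] F [ 0.18 -0.87  0.61] M [-0.113  0.075 -0.003] w 93.0
(array([ -1.8,   2.8, 175.5]), array([ 0.0006, -0.0006, -0.013 ]))
```

Emit:
drive_tool:
  targets:
    - {"dx":-1,"dy":1,"dz":12,"ax":0,"ay":0,"az":-0.005,"gripper":1}
    - {"dx":-1.5,"dy":2,"dz":42,"ax":0,"ay":0,"az":-0.01,"gripper":1}
    - {"dx":-1.5,"dy":2.5,"dz":78,"ax":0,"ay":0,"az":-0.011,"gripper":1}
    - {"dx":-1.5,"dy":2.5,"dz":112,"ax":0,"ay":0,"az":-0.011,"gripper":1}
    - {"dx":-1.5,"dy":2.5,"dz":142,"ax":0,"ay":0,"az":-0.011,"gripper":1}
    - {"dx":-1.5,"dy":2.5,"dz":163,"ax":0,"ay":0,"az":-0.011,"gripper":1}
    - {"dx":-1.5,"dy":2.5,"dz":175,"ax":0,"ay":0,"az":-0.011,"gripper":1}
    - {"dx":-1.5,"dy":2.5,"dz":175,"ax":0,"ay":0,"az":-0.011,"gripper":1}
  force: 60

```text
clock: 3.2
tool_pos: [0.5506, -0.2028, 0.0228]
tcp_rot: [[0.139, -0.99, -0.002], [-0.99, -0.139, 0.001], [-0.001, 0.002, -1.0]]
contact_force: [0.4, 0.1, 0.5]
grip_width: 0.0929
```

Run:
```python
from h import *
from rig import bot
s,im=snap(bot,"wrist","c2");show(s);show(bot.sense())
```

```text
t 3.2 pos [ 550.6 -202.8   22.8] yawx -1.4314 z [-0.0017  0.0011 -1.    ] F [0.38 0.06 0.48] M [-0.043  0.149 -0.013] w 92.9
t 3.25 pos [ 551.4 -203.5   23.7] yawx -1.4319 z [-1.e-04  2.e-04 -1.e+00] F [0.59 0.21 0.21] M [-0.047  0.179 -0.03 ] w 93.2
```

View pics/c2.png

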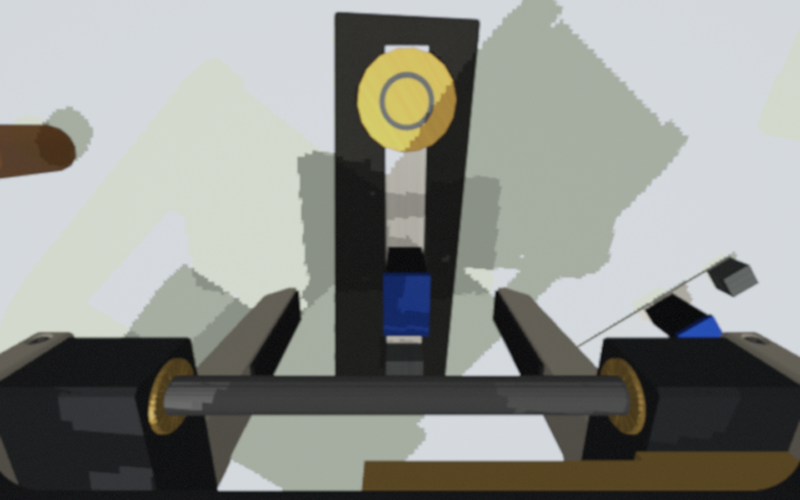

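```bash
python3 - <<'E'
from h import *
s,im=pickle.load(open("c2.pkl","rb"));K,T=cam(im);T=im["T_tool_cam"]
p=im["pixels"].astype(int);r,g,b=p[...,0],p[...,1],p[...,2]
m=(b>r+40)&(b>g+25);m[:, :290]=0;m[:,360:]=0
v,u=np.nonzero(m);print(u.min(),u.max(),v.min(),v.max())
# tool frame: z along fingers; plane z_tool = -(0.058-0.0228)
q=lambda U,V,z:ray(K,T,(U,V),z).round(4).tolist()
zt=-(.058-.0232)
for V in (v.min(),v.max()+0.): 
  uu=u[v==V]; print("row",V,uu.min(),uu.max())
print("blue corners/centre",q(u.min()-.5,v.min(),zt),q(u.max()+.5,v.max(),zt))
print("near TL",q(383/1.25,273/1.25,zt),"near BR",q(431/1.25,336/1.25,zt), "bottom edge 322:",q(407/1.25,322/1.25,zt))
yb=(r>b+40);yb[:,:270]=0;yb[:,380:]=0;yb[140:]=0
v,u=np.nonzero(yb);print("disc",u.min(),u.max(),v.min(),v.max(),q((u.min()+u.max())/2,(v.min()+v.max())/2,-(.019-.0232)))
for V in (130,140,160,175,190):
  row=(p[V,300:350].min(1)>110);k=np.nonzero(row)[0];print("blade row",V,k.min()+300 if len(k) else None,k.max()+300 if len(k) else None, q((k.min()+k.max())/2+300,V,-(.009-.0232)) if len(k) else None)
for V in (39,):
  k=np.nonzero(p[V,300:350].min(1)>110)[0]; print("tip",k.min()+300,k.max()+300,q((k.min()+k.max())/2+300,V,-(.009-.0232)))
E
python3 -c "
import cv2,pickle
s,im=pickle.load(open('c2.pkl','rb'));c=im['pixels'][180:320,230:400,::-1];cv2.imwrite('pics/c2b.png',cv2.resize(c,None,fx=4,fy=4,interpolation=cv2.INTER_NEAREST))"
```

```text
Traceback (most recent call last):
  File "h.py", line 7, in cam
    W=np.eye(4);W[:3,:3]=s["tcp_rot"];W[:3,3]=s["tool_pos"];T=W@im["T_tool_cam"]
                         ~^^^^^^^^^^^
TypeError: 'NoneType' object is not subscriptable
```

View pics/c2b.png

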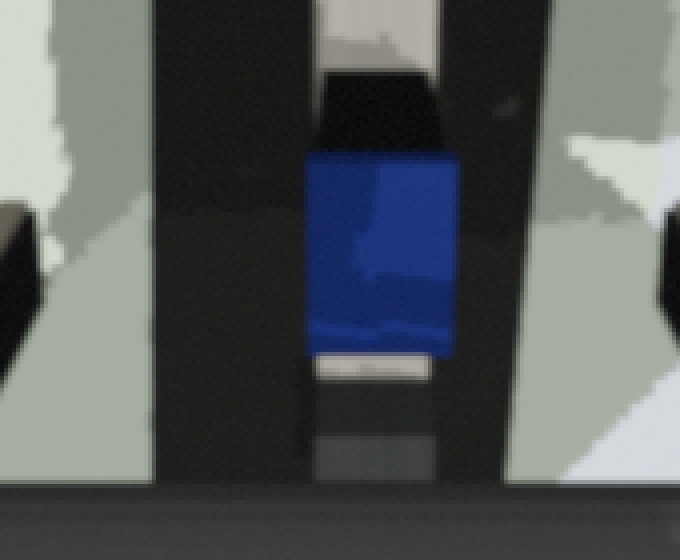

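Run:
```python
from h import *
s,im=pickle.load(open("c2.pkl","rb"));K=np.array(im["intrinsics"]);T=np.array(im["T_tool_cam"])
p=im["pixels"].astype(int);r,g,b=p[...,0],p[...,1],p[...,2]
q=lambda U,V,z:ray(K,T,(U,V),z).round(4).tolist()
zt=-(.058-.0232)
for n,(x,y) in dict(TL=(306,153),TR=(458,154),BL=(307,355),BR=(455,356)).items(): u,v=uncrop((x,y),4,230,180);print(n,q(u,v,zt))
yb=(r>b+40);yb[:,:270]=0;yb[:,380:]=0;yb[140:]=0
v,u=np.nonzero(yb);print("disc",u.min(),u.max(),v.min(),v.max(),q((u.min()+u.max())/2,(v.min()+v.max())/2,-(.019-.0232)))
for V in (39,130,140,160,175,190):
  k=np.nonzero(p[V,300:350].min(1)>110)[0]
  if len(k): print("blade row",V,k.min()+300,k.max()+300, q((k.min()+k.max())/2+300,V,-(.009-.0232)))
```

```text
TL [-0.0072, -0.0169, -0.0348]
TR [0.0151, -0.0167, -0.0348]
BL [-0.0074, 0.0166, -0.0348]
BR [0.0155, 0.0168, -0.0348]
disc 285 365 38 120 [0.0042, -0.0959, 0.0042]
blade row 39 307 343 [0.0043, -0.1207, 0.0142]
blade row 130 308 340 [0.004, -0.0633, 0.0142]
blade row 140 308 340 [0.004, -0.0564, 0.0142]
blade row 160 309 338 [0.0038, -0.0422, 0.0142]
blade row 175 309 339 [0.0042, -0.0312, 0.0142]
blade row 190 310 338 [0.0043, -0.0198, 0.0142]
```

The grip's centre is at tool (+4, 0) mm and the blade is parallel to the tool y axis. I'll centre on it, go down 3 mm and close part way.

Emit:
drive_tool:
  targets:
    - {"dx":1,"dy":0,"dz":1,"ax":0,"ay":0,"az":0,"gripper":1}
    - {"dx":3,"dy":0,"dz":2,"ax":0,"ay":0,"az":0,"gripper":1}
    - {"dx":4.1,"dy":0,"dz":3,"ax":0,"ay":0,"az":0,"gripper":0.8}
    - {"dx":4.1,"dy":0,"dz":3,"ax":0,"ay":0,"az":0,"gripper":0.6}
    - {"dx":4.1,"dy":0,"dz":3,"ax":0,"ay":0,"az":0,"gripper":0.4}
    - {"dx":4.1,"dy":0,"dz":3,"ax":0,"ay":0,"az":0,"gripper":0.35}
    - {"dx":4.1,"dy":0,"dz":3,"ax":0,"ay":0,"az":0,"gripper":0.35}
    - {"dx":4.1,"dy":0,"dz":3,"ax":0,"ay":0,"az":0,"gripper":0.35}
  force: 60

```text
clock: 4.25
tool_pos: [0.5521, -0.2081, 0.0205]
tcp_rot: [[0.137, -0.991, -0.0], [-0.991, -0.137, 0.0], [-0.0, 0.0, -1.0]]
contact_force: [-0.7, -0.1, -0.4]
grip_width: 0.0376
```

Run:
```python
from h import *
from rig import bot
s,im=snap(bot,"wrist","c3");show(s);show(bot.sense())
```

```text
t 4.25 pos [ 552.1 -208.1   20.5] yawx -1.4329 z [-0.  0. -1.] F [-0.7  -0.05 -0.39] M [ 0.019  0.1   -0.018] w 37.6
t 4.3 pos [ 552.1 -208.1   20.6] yawx -1.4329 z [-0. -0. -1.] F [0.33 0.4  0.16] M [-0.035  0.108  0.002] w 35.1
```

View pics/c3.png

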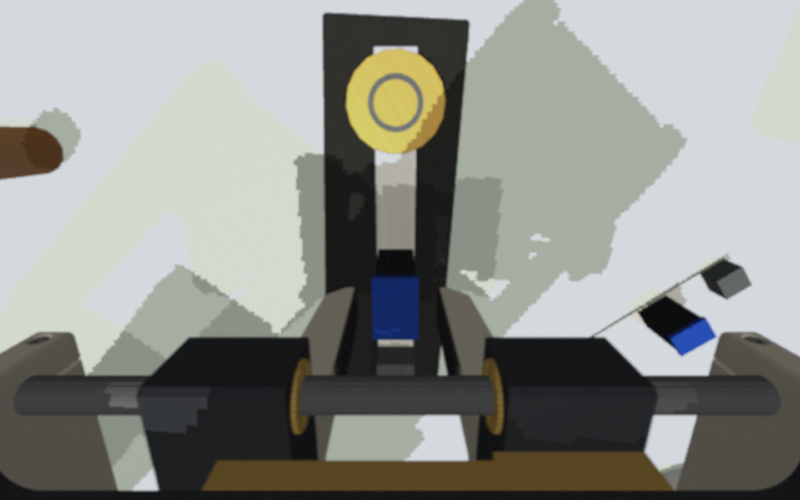

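The block is centred between the fingers (blue 372–419, fingers 355/440). I'll close at 60 N.

Emit:
drive_tool:
  targets:
    - {"dx":0,"dy":0,"dz":0,"ax":0,"ay":0,"az":0,"gripper":0.25}
    - {"dx":0,"dy":0,"dz":0,"ax":0,"ay":0,"az":0,"gripper":0.2}
    - {"dx":0,"dy":0,"dz":0,"ax":0,"ay":0,"az":0,"gripper":0.1}
    - {"dx":0,"dy":0,"dz":0,"ax":0,"ay":0,"az":0,"gripper":0}
    - {"dx":0,"dy":0,"dz":0,"ax":0,"ay":0,"az":0,"gripper":0}
    - {"dx":0,"dy":0,"dz":0,"ax":0,"ay":0,"az":0,"gripper":0}
    - {"dx":0,"dy":0,"dz":0,"ax":0,"ay":0,"az":0,"gripper":0}
    - {"dx":0,"dy":0,"dz":0,"ax":0,"ay":0,"az":0,"gripper":0}
  force: 60

```text
clock: 5.3
tool_pos: [0.5521, -0.2081, 0.0206]
tcp_rot: [[0.137, -0.991, 0.0], [-0.991, -0.137, -0.0], [0.0, -0.0, -1.0]]
contact_force: [0.3, 0.3, -0.3]
grip_width: 0.0007
```

Run:
```python
from h import *
from rig import bot
s=bot.sense();show(s)
```

```text
t 5.3 pos [ 552.1 -208.1   20.6] yawx -1.433 z [ 0. -0. -1.] F [ 0.26  0.32 -0.29] M [-0.042  0.183 -0.011] w 0.7
```

The fingers shut to 0.7 mm with nothing between the pads, so I need to look.

Run:
```python
from h import *
from rig import bot
s,im=snap(bot,"wrist","c4");show(s)
s,im=snap(bot,"side","c4s");c=im["pixels"][200:310,280:420,::-1];cv2.imwrite("pics/c4s.png",cv2.resize(c,None,fx=5.5,fy=5.5,interpolation=cv2.INTER_CUBIC))
```

```text
t 5.3 pos [ 552.1 -208.1   20.6] yawx -1.433 z [ 0. -0. -1.] F [ 0.26  0.32 -0.29] M [-0.042  0.183 -0.011] w 0.7
```

View pics/c4.png

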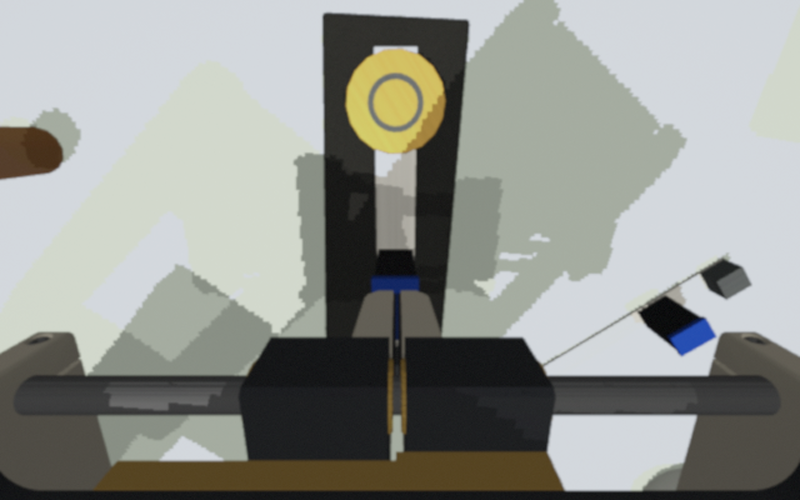

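View pics/c4s.png

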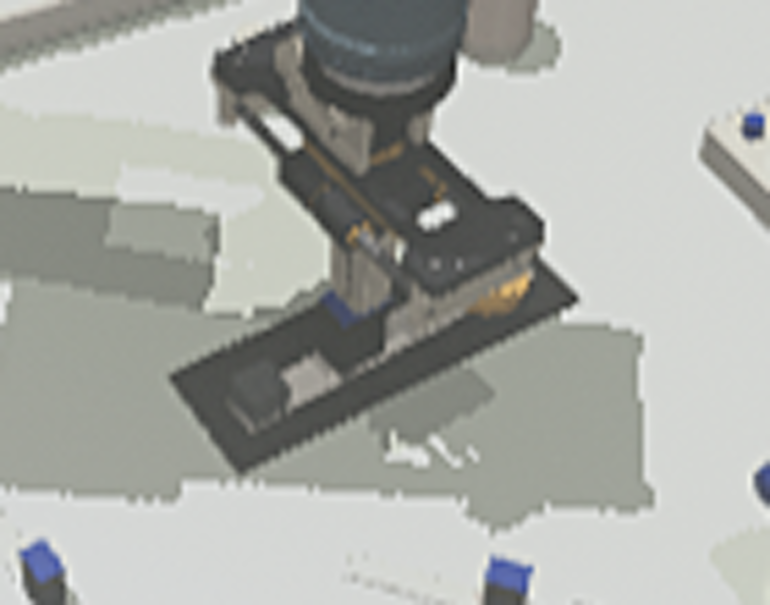

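Run:
```python
from h import *
s,im=pickle.load(open("c4s.pkl","rb"));K,T=cam(im)
for z in (.0206,.0396,.058,.07,.104): print(z,((proj(K,T,(.5521,-.2081,z))-[280,200])*5.5).round(0))
s,im=pickle.load(open("c4.pkl","rb"));K,T=np.array(im["intrinsics"]),np.array(im["T_tool_cam"])
for P in [(0,-.0075,0),(0,-.0075,-.019),(0,-.0075,-.038),(0,-.0075,-.06),(0,-.01,-.038),(-.0115,-.015,-.0374),(.0115,.015,-.0374)]: print(P,(proj(K,T,P)*1.25).round(0))
c=im["pixels"][180:320,230:400,::-1];cv2.imwrite('pics/c4b.png',cv2.resize(c,None,fx=4,fy=4,interpolation=cv2.INTER_NEAREST))
```

```text
0.0206 [[350. 338.]]
0.0396 [[352. 316.]]
0.058 [[353. 294.]]
0.07 [[355. 280.]]
0.104 [[358. 237.]]
(0, -0.0075, 0) [[398. 265.]]
(0, -0.0075, -0.019) [[398. 278.]]
(0, -0.0075, -0.038) [[398. 293.]]
(0, -0.0075, -0.06) [[398. 316.]]
(0, -0.01, -0.038) [[398. 289.]]
(-0.0115, -0.015, -0.0374) [[373. 278.]]
(0.0115, 0.015, -0.0374) [[422. 335.]]
```

View pics/c4b.png

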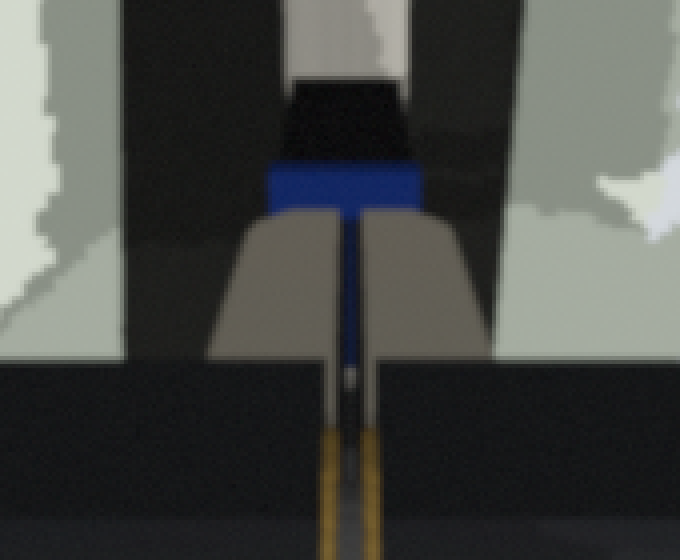

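Run:
```python
from h import *
s,d=pickle.load(open("a.pkl","rb"))
for n,x0,y0,w,h in (("side",100,60,100,90),("scene",240,0,110,60)):
    K,T=cam(d[n]);R=np.array(s["tcp_rot"]);t=np.array(s["tool_pos"])
    c=cv2.resize(d[n]["pixels"][y0:y0+h,x0:x0+w,::-1],None,fx=6,fy=6,interpolation=cv2.INTER_CUBIC)
    for P,col in (((0,0,0),(0,0,255)),((0,0,-.036),(0,255,0)),((.0465,0,0),(255,0,255)),((-.0465,0,0),(255,0,255)),((.0465,0,-.036),(255,255,0)),((-.0465,0,-.036),(255,255,0))):
        uv=((proj(K,T,t+R@np.array(P))[0]-[x0,y0])+.5)*6-.5;print(n,P,uv.round(0));cv2.circle(c,(int(uv[0]),int(uv[1])),4,col,1)
    cv2.imwrite(f"pics/d_{n}.png",c)
```

```text
side (0, 0, 0) [377. 408.]
side (0, 0, -0.036) [361. 356.]
side (0.0465, 0, 0) [391. 369.]
side (-0.0465, 0, 0) [362. 448.]
side (0.0465, 0, -0.036) [375. 318.]
side (-0.0465, 0, -0.036) [345. 395.]
scene (0, 0, 0) [317. 210.]
scene (0, 0, -0.036) [314. 165.]
scene (0.0465, 0, 0) [371. 176.]
scene (-0.0465, 0, 0) [261. 245.]
scene (0.0465, 0, -0.036) [370. 131.]
scene (-0.0465, 0, -0.036) [258. 200.]
```

View pics/d_side.png

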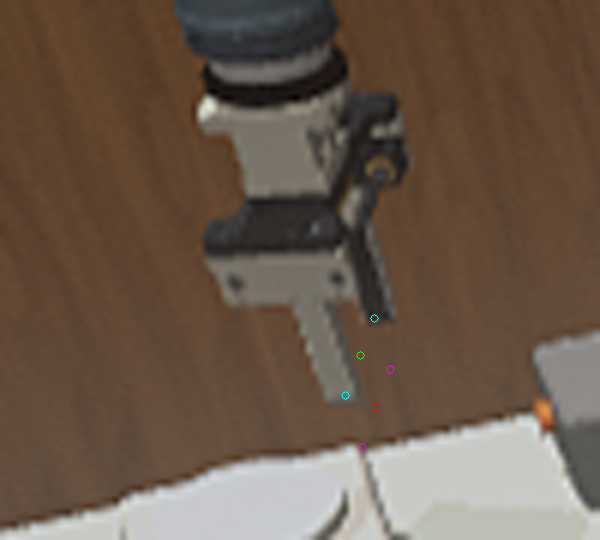

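View pics/d_scene.png

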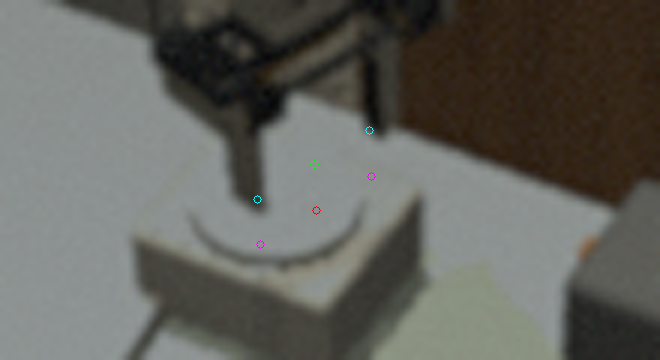

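All three cameras show the visible finger ends about 36 mm short of the reported tool point. The side view has them at about (345,400) and the scene view at about (258,205), both on the cyan −36 mm marks. So the fingers closed just above the blue top. The camera-to-world geometry itself agrees with the scene. I'll open and go down about 37 mm more.

Emit:
drive_tool:
  targets:
    - {"dx":0,"dy":0,"dz":-3,"ax":0,"ay":0,"az":0,"gripper":0.5}
    - {"dx":0,"dy":0,"dz":-3,"ax":0,"ay":0,"az":0,"gripper":0.5}
    - {"dx":0,"dy":0,"dz":-3,"ax":0,"ay":0,"az":0,"gripper":0.5}
    - {"dx":0,"dy":0,"dz":-3,"ax":0,"ay":0,"az":0,"gripper":0.5}
    - {"dx":0,"dy":0,"dz":-3,"ax":0,"ay":0,"az":0,"gripper":0.5}
    - {"dx":0,"dy":0,"dz":-3,"ax":0,"ay":0,"az":0,"gripper":0.5}
    - {"dx":0,"dy":0,"dz":-3,"ax":0,"ay":0,"az":0,"gripper":0.5}
    - {"dx":0,"dy":0,"dz":-3,"ax":0,"ay":0,"az":0,"gripper":0.5}
  force: 60

```text
clock: 6.4
tool_pos: [0.552, -0.2081, 0.0236]
tcp_rot: [[0.137, -0.991, -0.0], [-0.991, -0.137, -0.0], [0.0, 0.0, -1.0]]
contact_force: [-0.5, -0.2, -0.6]
grip_width: 0.0465
```

Run:
```python
from h import *
from rig import bot
s,im=snap(bot,"wrist","e1");show(s)
```

```text
t 6.4 pos [ 552.  -208.1   23.6] yawx -1.433 z [-0. -0. -1.] F [-0.55 -0.21 -0.57] M [-0.033  0.162  0.016] w 46.5
```

View pics/e1.png

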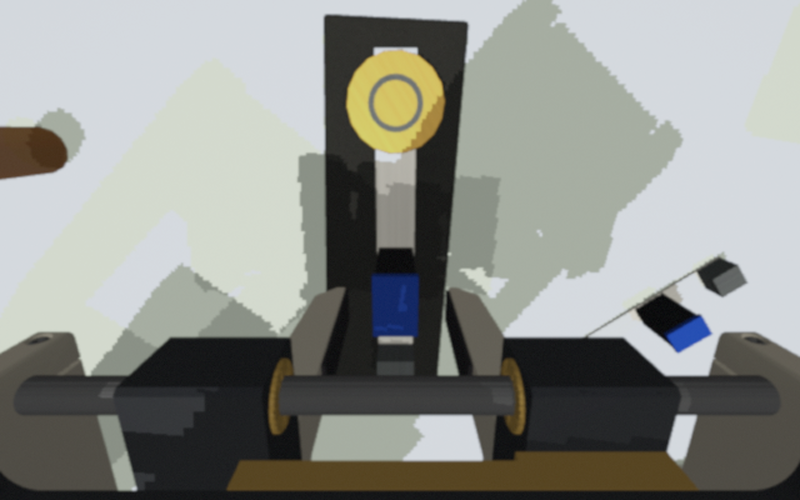

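Emit:
drive_tool:
  targets:
    - {"dx":-0.4,"dy":0,"dz":4,"ax":0,"ay":0,"az":0,"gripper":0.5}
    - {"dx":-0.4,"dy":0,"dz":10,"ax":0,"ay":0,"az":0,"gripper":0.5}
    - {"dx":-0.4,"dy":0,"dz":17,"ax":0,"ay":0,"az":0,"gripper":0.5}
    - {"dx":-0.4,"dy":0,"dz":24,"ax":0,"ay":0,"az":0,"gripper":0.5}
    - {"dx":-0.4,"dy":0,"dz":31,"ax":0,"ay":0,"az":0,"gripper":0.5}
    - {"dx":-0.4,"dy":0,"dz":37,"ax":0,"ay":0,"az":0,"gripper":0.5}
    - {"dx":-0.4,"dy":0,"dz":40,"ax":0,"ay":0,"az":0,"gripper":0.5}
    - {"dx":-0.4,"dy":0,"dz":41,"ax":0,"ay":0,"az":0,"gripper":0.5}
  force: 60

```text
clock: 7.45
tool_pos: [0.5519, -0.2077, -0.0177]
tcp_rot: [[0.137, -0.991, -0.0], [-0.991, -0.137, 0.0], [-0.0, 0.0, -1.0]]
contact_force: [-0.5, 0.2, 0.6]
grip_width: 0.0467
```

Run:
```python
from h import *
from rig import bot
s,im=snap(bot,"wrist","e2");show(s)
s,im=snap(bot,"side","e2s");c=im["pixels"][200:310,280:420,::-1];cv2.imwrite("pics/e2s.png",cv2.resize(c,None,fx=5.5,fy=5.5,interpolation=cv2.INTER_CUBIC))
```

```text
t 7.45 pos [ 551.9 -207.7  -17.7] yawx -1.433 z [-2.e-04  1.e-04 -1.e+00] F [-0.45  0.22  0.65] M [-0.037  0.144  0.02 ] w 46.7
```

View pics/e2.png

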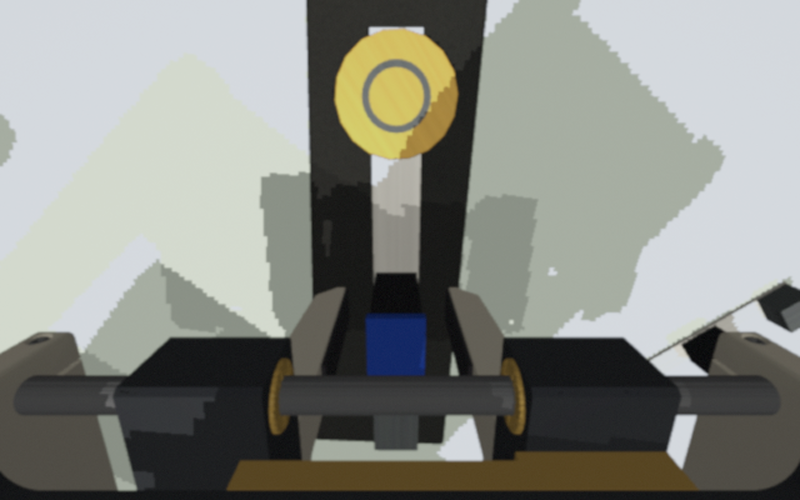

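View pics/e2s.png

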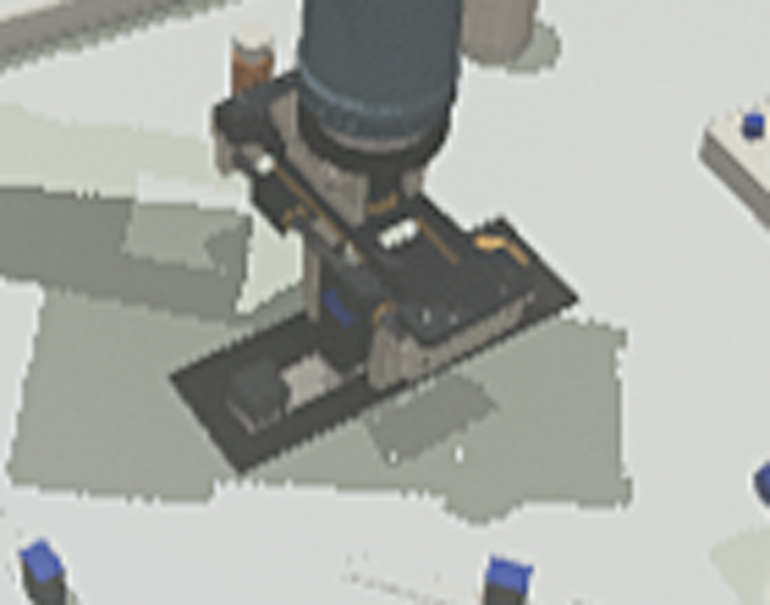

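The fingers now straddle the block. Closing.

Emit:
drive_tool:
  targets:
    - {"dx":0,"dy":0,"dz":0,"ax":0,"ay":0,"az":0,"gripper":0.35}
    - {"dx":0,"dy":0,"dz":0,"ax":0,"ay":0,"az":0,"gripper":0.3}
    - {"dx":0,"dy":0,"dz":0,"ax":0,"ay":0,"az":0,"gripper":0.25}
    - {"dx":0,"dy":0,"dz":0,"ax":0,"ay":0,"az":0,"gripper":0.2}
    - {"dx":0,"dy":0,"dz":0,"ax":0,"ay":0,"az":0,"gripper":0.1}
    - {"dx":0,"dy":0,"dz":0,"ax":0,"ay":0,"az":0,"gripper":0}
    - {"dx":0,"dy":0,"dz":0,"ax":0,"ay":0,"az":0,"gripper":0}
    - {"dx":0,"dy":0,"dz":0,"ax":0,"ay":0,"az":0,"gripper":0}
  force: 60

```text
clock: 8.55
tool_pos: [0.552, -0.2076, -0.0174]
tcp_rot: [[0.137, -0.991, -0.0], [-0.991, -0.137, 0.0], [-0.0, -0.0, -1.0]]
contact_force: [-0.0, 1.3, 2.3]
grip_width: 0.0199
```

Run:
```python
from h import *
from rig import bot
s,im=snap(bot,"wrist","e3");show(s)
```

```text
t 8.55 pos [ 552.  -207.6  -17.4] yawx -1.433 z [-0.e+00  2.e-04 -1.e+00] F [-0.    1.29  2.34] M [0.28  0.216 0.016] w 19.9
```

View pics/e3.png

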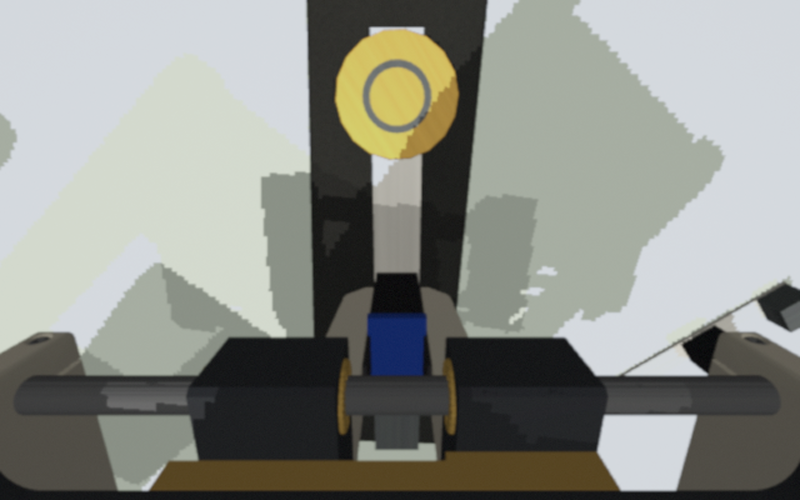

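The grip holds at 19.9 mm. I'll lift gently.

Emit:
drive_tool:
  targets:
    - {"dx":0,"dy":0,"dz":-1,"ax":0,"ay":0,"az":0,"gripper":0}
    - {"dx":0,"dy":0,"dz":-4,"ax":0,"ay":0,"az":0,"gripper":0}
    - {"dx":0,"dy":0,"dz":-9,"ax":0,"ay":0,"az":0,"gripper":0}
    - {"dx":0,"dy":0,"dz":-15,"ax":0,"ay":0,"az":0,"gripper":0}
    - {"dx":0,"dy":0,"dz":-21,"ax":0,"ay":0,"az":0,"gripper":0}
    - {"dx":0,"dy":0,"dz":-26,"ax":0,"ay":0,"az":0,"gripper":0}
    - {"dx":0,"dy":0,"dz":-29,"ax":0,"ay":0,"az":0,"gripper":0}
    - {"dx":0,"dy":0,"dz":-30,"ax":0,"ay":0,"az":0,"gripper":0}
  force: 60

```text
clock: 9.6
tool_pos: [0.5521, -0.2077, 0.0128]
tcp_rot: [[0.137, -0.991, 0.0], [-0.991, -0.137, -0.0], [0.0, -0.0, -1.0]]
contact_force: [-0.5, 0.9, -4.7]
grip_width: 0.0191
```

Run:
```python
from h import *
from rig import bot
s,im=snap(bot,"wrist","e4");show(s)
K,T=np.array(im["intrinsics"]),np.array(im["T_tool_cam"])
for f in ("e3","e4"):
    p=pickle.load(open(f+".pkl","rb"))[1]["pixels"].astype(int)
    m=(p[...,0]>p[...,2]+40);m[140:]=0;m[:,:250]=0;m[:,385:]=0
    v,u=np.nonzero(m);print(f,u.min(),u.max(),v.min(),v.max(),m.sum())
s,im=snap(bot,"side","e4s");c=im["pixels"][190:310,280:420,::-1];cv2.imwrite("pics/e4s.png",cv2.resize(c,None,fx=5,fy=5,interpolation=cv2.INTER_CUBIC))
```

```text
t 9.6 pos [ 552.1 -207.7   12.8] yawx -1.4329 z [ 3.e-04 -2.e-04 -1.e+00] F [-0.54  0.94 -4.69] M [-0.012  0.256  0.032] w 19.1
e3 267 367 23 127 7407
e4 267 367 23 127 7405
```

View pics/e4.png

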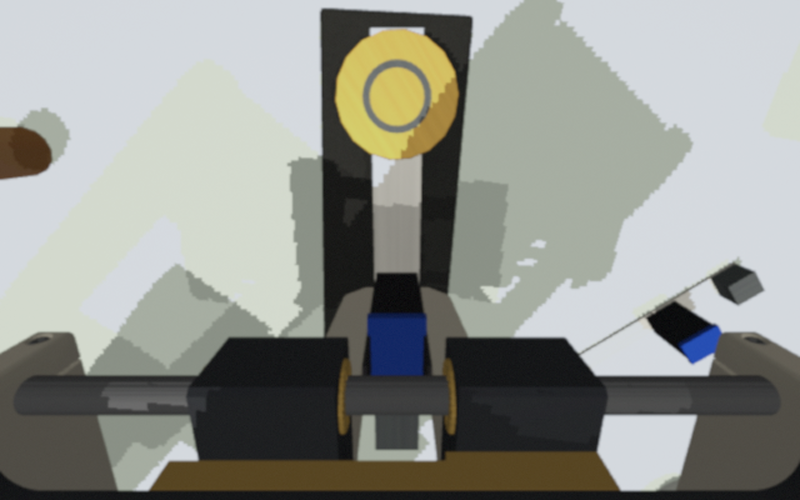

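View pics/e4s.png

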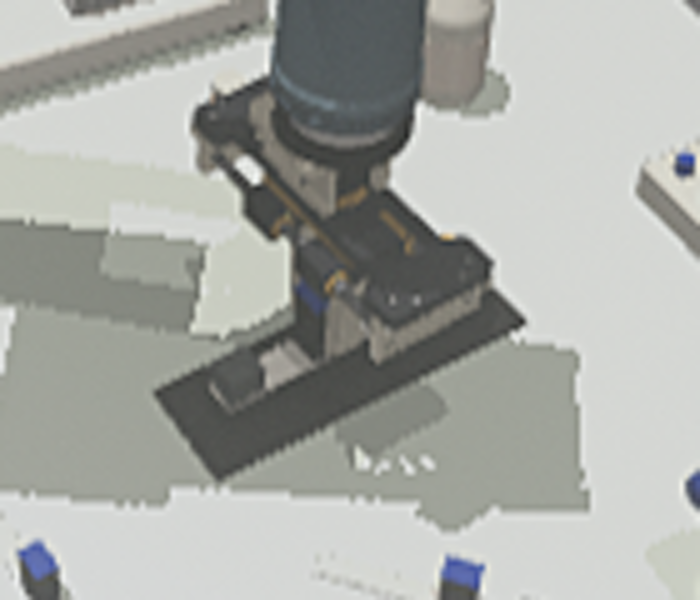

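The disc stayed put in the tool frame (same pixels before and after the lift). Raising further.

Emit:
drive_tool:
  targets:
    - {"dx":0,"dy":0,"dz":-4,"ax":0,"ay":0,"az":0,"gripper":0}
    - {"dx":0,"dy":0,"dz":-13,"ax":0,"ay":0,"az":0,"gripper":0}
    - {"dx":0,"dy":0,"dz":-26,"ax":0,"ay":0,"az":0,"gripper":0}
    - {"dx":0,"dy":0,"dz":-42,"ax":0,"ay":0,"az":0,"gripper":0}
    - {"dx":0,"dy":0,"dz":-58,"ax":0,"ay":0,"az":0,"gripper":0}
    - {"dx":0,"dy":0,"dz":-71,"ax":0,"ay":0,"az":0,"gripper":0}
    - {"dx":0,"dy":0,"dz":-80,"ax":0,"ay":0,"az":0,"gripper":0}
    - {"dx":0,"dy":0,"dz":-84,"ax":0,"ay":0,"az":0,"gripper":0}
  force: 60

```text
clock: 10.7
tool_pos: [0.5522, -0.2078, 0.0972]
tcp_rot: [[0.137, -0.991, 0.001], [-0.991, -0.137, -0.0], [0.0, -0.001, -1.0]]
contact_force: [0.1, -0.3, -3.4]
grip_width: 0.0199
```

Run:
```python
from h import *
from rig import bot
s=bot.sense();show(s);print(delta(s,(.506,.1928,.0965),-1.5708-.0167))
im=pickle.load(open("e4.pkl","rb"))[1];K,T=np.array(im["intrinsics"]),np.array(im["T_tool_cam"])
for zt in(-.0364,):print("disc",ray(K,T,(317,75),zt).round(4)); 
print("tip",ray(K,T,uncrop((396.5,28),1.25,0,0),-.0264).round(4))
print("base edge of block front",ray(K,T,uncrop((397,273),1.25,0,0),-.0264).round(4))
```

```text
t 10.7 pos [ 552.2 -207.8   97.2] yawx -1.433 z [ 6.e-04 -4.e-04 -1.e+00] F [ 0.1  -0.31 -3.36] M [-0.054  0.224 -0.007] w 19.9
(array([-403.2,   -9.3,    0.5]), array([-0.0005, -0.0004,  0.1545]))
disc [-0.0008 -0.095  -0.0364]
tip [-0.0008 -0.1211 -0.0264]
base edge of block front [-0.0005 -0.0133 -0.0264]
```

Emit:
drive_tool:
  targets:
    - {"dx":-4,"dy":0,"dz":0,"ax":0,"ay":0,"az":0.001,"gripper":0}
    - {"dx":-12,"dy":-0.2,"dz":0,"ax":0,"ay":0,"az":0.004,"gripper":0}
    - {"dx":-24,"dy":-0.5,"dz":0,"ax":0,"ay":0,"az":0.009,"gripper":0}
    - {"dx":-40,"dy":-0.9,"dz":0,"ax":0,"ay":0,"az":0.015,"gripper":0}
    - {"dx":-60,"dy":-1.4,"dz":0,"ax":0,"ay":0,"az":0.022,"gripper":0}
    - {"dx":-80,"dy":-1.8,"dz":0,"ax":0,"ay":0,"az":0.03,"gripper":0}
    - {"dx":-100,"dy":-2.3,"dz":0,"ax":0,"ay":0,"az":0.038,"gripper":0}
    - {"dx":-120,"dy":-2.8,"dz":0,"ax":0,"ay":0,"az":0.046,"gripper":0}
  force: 60

```text
clock: 11.7
tool_pos: [0.5379, -0.0865, 0.0966]
tcp_rot: [[0.092, -0.996, 0.0], [-0.996, -0.092, 0.0], [-0.0, -0.0, -1.0]]
contact_force: [-0.2, 0.3, -3.6]
grip_width: 0.0196
```

Run:
```python
from h import *
from rig import bot
s=bot.sense();show(s);print(delta(s,(.506,.1928,.0965),-1.5708-.0167))
```

```text
t 11.7 pos [537.9 -86.5  96.6] yawx -1.4789 z [ 0.e+00  2.e-04 -1.e+00] F [-0.2   0.3  -3.57] M [-0.052  0.285 -0.019] w 19.6
(array([-2.81e+02,  6.10e+00,  2.00e-01]), array([-0.    ,  0.0002,  0.1086]))
```

Emit:
drive_tool:
  targets:
    - {"dx":-20,"dy":0.4,"dz":0,"ax":0,"ay":0,"az":0.008,"gripper":0}
    - {"dx":-40,"dy":0.9,"dz":0,"ax":0,"ay":0,"az":0.015,"gripper":0}
    - {"dx":-60,"dy":1.3,"dz":0,"ax":0,"ay":0,"az":0.023,"gripper":0}
    - {"dx":-80,"dy":1.7,"dz":0,"ax":0,"ay":0,"az":0.031,"gripper":0}
    - {"dx":-100,"dy":2.2,"dz":0,"ax":0,"ay":0,"az":0.039,"gripper":0}
    - {"dx":-120,"dy":2.6,"dz":0,"ax":0,"ay":0,"az":0.046,"gripper":0}
    - {"dx":-140,"dy":3.0,"dz":0,"ax":0,"ay":0,"az":0.054,"gripper":0}
    - {"dx":-160,"dy":3.5,"dz":0,"ax":0,"ay":0,"az":0.062,"gripper":0}
  force: 60

```text
clock: 12.7
tool_pos: [0.5194, 0.0724, 0.0967]
tcp_rot: [[0.03, -1.0, 0.0], [-1.0, -0.03, 0.0], [-0.0, -0.0, -1.0]]
contact_force: [-0.6, -0.3, -2.7]
grip_width: 0.0194
```

Run:
```python
from h import *
from rig import bot
s=bot.sense();show(s);print(delta(s,(.506,.1928,.0965),-1.5708-.0167))
```

```text
t 12.7 pos [519.4  72.4  96.7] yawx -1.5408 z [ 0.e+00  3.e-04 -1.e+00] F [-0.62 -0.31 -2.72] M [-0.037  0.254 -0.009] w 19.4
(array([-120.8,    9.7,    0.2]), array([-0.    ,  0.0003,  0.0467]))
```

Emit:
drive_tool:
  targets:
    - {"dx":-20,"dy":1.6,"dz":0,"ax":0,"ay":0,"az":0.008,"gripper":0}
    - {"dx":-40,"dy":3.2,"dz":0,"ax":0,"ay":0,"az":0.016,"gripper":0}
    - {"dx":-60,"dy":4.8,"dz":0,"ax":0,"ay":0,"az":0.024,"gripper":0}
    - {"dx":-79,"dy":6.3,"dz":0,"ax":0,"ay":0,"az":0.032,"gripper":0}
    - {"dx":-96,"dy":7.7,"dz":0,"ax":0,"ay":0,"az":0.039,"gripper":0}
    - {"dx":-109,"dy":8.8,"dz":0,"ax":0,"ay":0,"az":0.044,"gripper":0}
    - {"dx":-117,"dy":9.4,"dz":0,"ax":0,"ay":0,"az":0.046,"gripper":0}
    - {"dx":-120.8,"dy":9.7,"dz":0,"ax":0,"ay":0,"az":0.0467,"gripper":0}
  force: 60

```text
clock: 13.7
tool_pos: [0.5066, 0.1915, 0.0965]
tcp_rot: [[-0.016, -1.0, -0.0], [-1.0, 0.016, -0.0], [0.0, 0.0, -1.0]]
contact_force: [-0.2, -0.6, -4.1]
grip_width: 0.0198
```

Run:
```python
from h import *
from rig import bot
s,im=snap(bot,"wrist","f1");show(s)
s,im=snap(bot,"side","f1s");c=im["pixels"][130:230,220:360,::-1];cv2.imwrite("pics/f1s.png",cv2.resize(c,None,fx=5.5,fy=5.5,interpolation=cv2.INTER_CUBIC))
```

```text
t 13.7 pos [506.6 191.5  96.5] yawx -1.5872 z [-0.e+00 -1.e-04 -1.e+00] F [-0.17 -0.55 -4.09] M [-0.022  0.301 -0.067] w 19.8
```

View pics/f1.png

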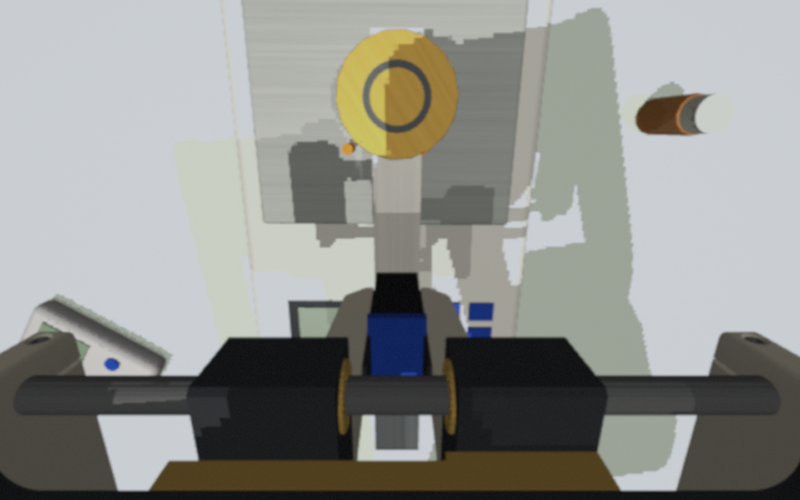

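View pics/f1s.png

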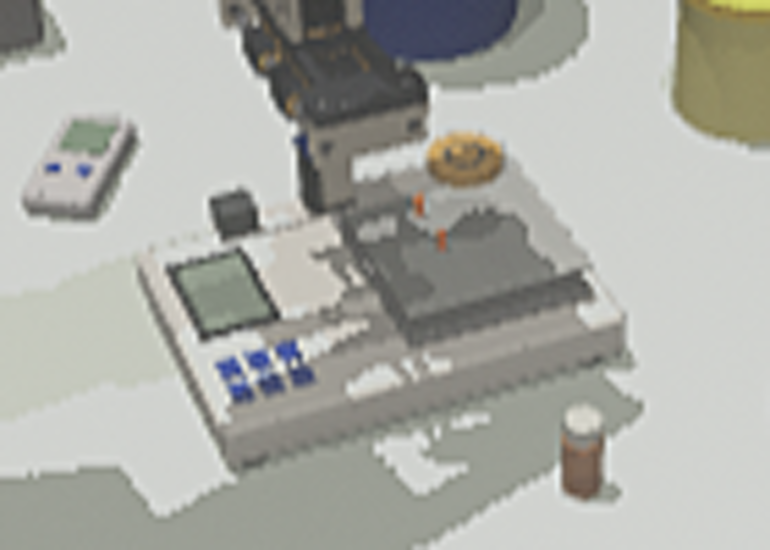

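The wrist picture shows one orange post at (348,148). The pan's front corners are at (263,222) and (508,224), with midpoint 385 against the blade's 397. The balance is therefore a few mm further to +y than my first fit, so I'll refit from this picture.

Run:
```python
from h import *
s,im=pickle.load(open("f1.pkl","rb"));K,T=cam(im,s)
U=lambda *p:uncrop(p,1.25,0,0)
# unknown x,y,yaw,h
obs_pt=[((-.005,.075),U(263,222)),((-.005,-.075),U(508,224))]
edges=[((0,.075),U(243,0)),((0,-.075),U(527,0))]  # on-line: y_local only
hedges=[(.1,U(222,0)),(.1,U(250,270)),(-.1,U(550,0)),(-.1,U(515,335))]
post=((.04,.02),U(348,145))
def loc(x,uv,z):
    P=ray(K,T,uv,z)[:2]-x[:2];return R2(x[2]).T@P
def f(x,full=False):
    h=x[3];r=[]
    for l,u in obs_pt: r+=list(loc(x,u,h)-l)
    for l,u in edges: r.append(loc(x,u,h)[1]-l[1])
    for l,u in hedges: r.append((loc(x,u,.05)[1]-l)*.5)
    r+=list(loc(x,post[1],h+.012)-post[0])
    return np.array(r)*1000
o=least_squares(f,[.539,.195,-.0167,.075]);print(o.x.round(4));print(f(o.x).round(1))
x=o.x
for n,l in(("posts",(.04,0)),("nest",(.06,0))): print(n,(R2(x[2])@np.array(l)+x[:2]).round(4))
c=im["pixels"][0:200,180:440,::-1];cv2.imwrite('pics/f1b.png',cv2.resize(c,None,fx=3,fy=3,interpolation=cv2.INTER_CUBIC))
```

```text
[ 0.5381  0.1987 -0.026   0.0711]
[-0.7  0.1 -0.5 -0.6 -0.6  0.9 -3.  -2.5  3.3  2.4  1.2  0.1]
posts [0.5781 0.1977]
nest [0.5981 0.1972]
```

View pics/f1b.png

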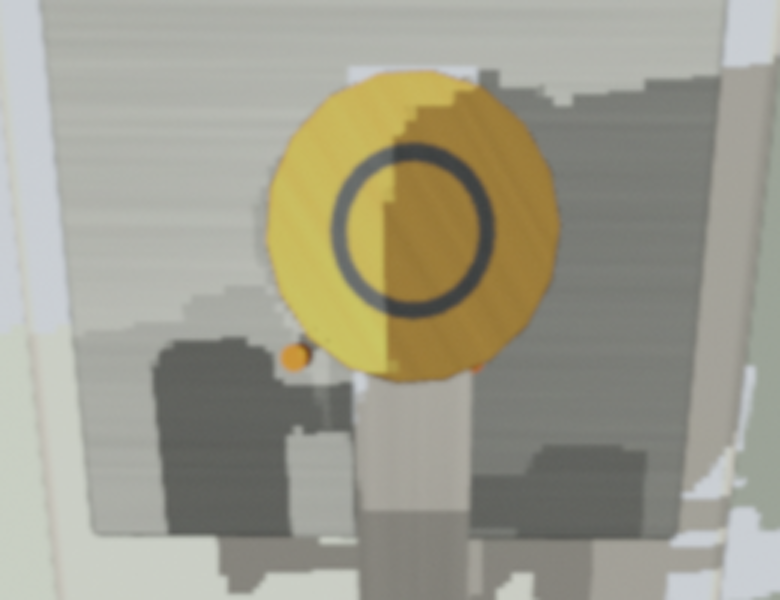

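Run:
```python
from h import *
s,im=pickle.load(open("f1.pkl","rb"));K=np.array(im["intrinsics"]);T=np.array(im["T_tool_cam"])
print(K.round(2).tolist(),T.round(4).tolist())
U=lambda *p:uncrop(p,3,180,0)
h=.073;zp=.0965-h
g=lambda p,z:(ray(K,T,U(*p),z)*1000).round(1)
print("postL",g((294,357),zp-.014),"postR edge",g((478,366),zp-.014))
for a,b,v in((43,725,0),(68,704,265),(92,683,520)): A=g((a,v),zp);B=g((b,v),zp);print("pan",A,B,((A+B)/2).round(1),(B-A)[0])
print("front",g((95,533),zp),g((673,540),zp))
zb=-.0204-.003
for a,b,v in((348,477,70),(358,470,400),(359,469,560)): A=g((a,v),zb);B=g((b,v),zb);print("blade",((A+B)/2).round(1),(B-A)[0])
print("disc",g((413,226),zb-.01))
print("tip",g((412,68),zb))
```

```text
[[302.85, 0.0, 317.15], [0.0, 302.85, 194.69], [0.0, 0.0, 1.0]] [[1.0, 0.0, -0.0004, -0.0007], [0.0001, 0.9566, 0.2914, -0.0816], [0.0004, -0.2914, 0.9566, -0.201], [0.0, 0.0, 0.0, 1.0]]
postL [-27.5 -71.1   9.5] postR edge [ 14.  -69.1   9.5]
pan [ -80.6 -145.3   23.5] [  66.7 -145.3   23.5] [  -6.9 -145.3   23.5] 147.3
pan [-81.2 -91.3  23.5] [ 67.2 -91.2  23.5] [ -7.  -91.2  23.5] 148.4
pan [-81.8 -30.4  23.5] [ 67.6 -30.4  23.5] [ -7.1 -30.4  23.5] 149.39999999999998
front [-81.4 -27.   23.5] [ 65.5 -25.2  23.5]
blade [  -0.8 -121.3  -23.4] 22.5
blade [ -0.5 -64.7 -23.4] 21.6
blade [ -0.5 -32.8 -23.4] 22.299999999999997
disc [ -0.7 -95.1 -33.4]
tip [  -0.9 -121.6  -23.4]
```

In the tool frame the posts' midpoint is at x −7.4, y −71; the pan centre line is at −7.0 and the nest at y −91. The blade is at x −0.6 and the disc at y −95.1. I'll shift about −7 in x and −1.5 in y, turn 0.005, and drop 18 mm so the blade stays above the posts.

Emit:
drive_tool:
  targets:
    - {"dx":-0.5,"dy":-0.1,"dz":1,"ax":0,"ay":0,"az":0,"gripper":0}
    - {"dx":-1.5,"dy":-0.4,"dz":4,"ax":0,"ay":0,"az":0.001,"gripper":0}
    - {"dx":-3,"dy":-0.7,"dz":7,"ax":0,"ay":0,"az":0.002,"gripper":0}
    - {"dx":-4.5,"dy":-1,"dz":11,"ax":0,"ay":0,"az":0.003,"gripper":0}
    - {"dx":-6,"dy":-1.3,"dz":14,"ax":0,"ay":0,"az":0.004,"gripper":0}
    - {"dx":-6.8,"dy":-1.5,"dz":16.5,"ax":0,"ay":0,"az":0.005,"gripper":0}
    - {"dx":-7,"dy":-1.5,"dz":18,"ax":0,"ay":0,"az":0.005,"gripper":0}
    - {"dx":-7,"dy":-1.5,"dz":18,"ax":0,"ay":0,"az":0.005,"gripper":0}
  force: 60

```text
clock: 14.8
tool_pos: [0.5084, 0.198, 0.0785]
tcp_rot: [[-0.022, -1.0, -0.0], [-1.0, 0.022, -0.0], [0.0, 0.0, -1.0]]
contact_force: [0.3, -0.2, -3.5]
grip_width: 0.0195
```

Run:
```python
from h import *
from rig import bot
s,im=snap(bot,"wrist","f2");show(s)
c=im["pixels"][0:200,180:440,::-1];cv2.imwrite('pics/f2b.png',cv2.resize(c,None,fx=3,fy=3,interpolation=cv2.INTER_CUBIC))
```

```text
t 14.8 pos [508.4 198.   78.5] yawx -1.5926 z [-2.e-04 -1.e-04 -1.e+00] F [ 0.31 -0.25 -3.52] M [ 0.012  0.257 -0.034] w 19.5
```

View pics/f2b.png

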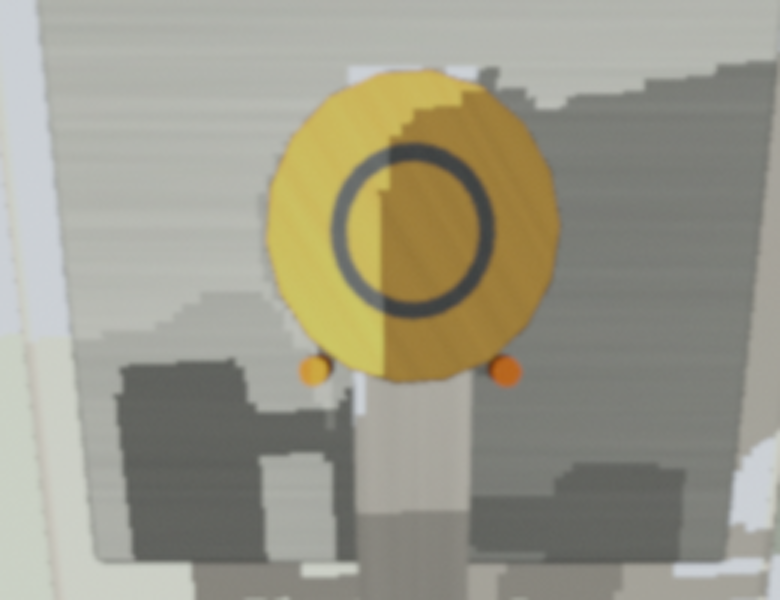

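Both posts are now visible at (314,371) and (507,371), either side of the blade (359–470). Checking in tool coordinates.

Run:
```python
from h import *
s,im=pickle.load(open("f2.pkl","rb"));K=np.array(im["intrinsics"]);T=np.array(im["T_tool_cam"])
U=lambda *p:uncrop(p,3,180,0)
for h in (.071,.075):
    zp=.0785-h
    g=lambda p,z:(ray(K,T,U(*p),z)*1000).round(1)
    A=g((314,370),zp-.014);B=g((507,370),zp-.014);print(h,"posts",A,B,(A+B)/2)
zb=-.0234-.003
print("blade",g((414,400),zb),"disc",g((413,226),zb-.01),"front",g((97,560),zp),g((725,562),zp))
```

```text
0.071 posts [-21.4 -69.3  -6.5] [ 18.9 -69.3  -6.5] [ -1.25 -69.3   -6.5 ]
0.075 posts [-20.9 -69.5 -10.5] [ 18.5 -69.5 -10.5] [ -1.2 -69.5 -10.5]
blade [ -0.5 -65.  -26.4] disc [ -0.7 -94.9 -36.4] front [-74.4 -25.4   3.5] [ 72.1 -24.9   3.5]
```

Emit:
drive_tool:
  targets:
    - {"dx":-0.1,"dy":0,"dz":1.5,"ax":0,"ay":0,"az":0,"gripper":0}
    - {"dx":-0.3,"dy":0,"dz":5,"ax":0,"ay":0,"az":0,"gripper":0}
    - {"dx":-0.5,"dy":0,"dz":9.5,"ax":0,"ay":0,"az":0,"gripper":0}
    - {"dx":-0.6,"dy":0,"dz":13.5,"ax":0,"ay":0,"az":0,"gripper":0}
    - {"dx":-0.6,"dy":0,"dz":17,"ax":0,"ay":0,"az":0,"gripper":0}
    - {"dx":-0.6,"dy":0,"dz":19.5,"ax":0,"ay":0,"az":0,"gripper":0}
    - {"dx":-0.6,"dy":0,"dz":20,"ax":0,"ay":0,"az":0,"gripper":0}
    - {"dx":-0.6,"dy":0,"dz":20,"ax":0,"ay":0,"az":0,"gripper":0}
  force: 60

```text
clock: 15.85
tool_pos: [0.5085, 0.1986, 0.0586]
tcp_rot: [[-0.022, -1.0, 0.0], [-1.0, 0.022, 0.0], [-0.0, -0.0, -1.0]]
contact_force: [-0.3, -0.7, -4.2]
grip_width: 0.0196
```

Run:
```python
from h import *
from rig import bot
s=bot.sense();show(s)
s,im=snap(bot,"side","f3s");c=im["pixels"][140:220,270:370,::-1];cv2.imwrite("pics/f3s.png",cv2.resize(c,None,fx=7,fy=7,interpolation=cv2.INTER_CUBIC))
show(bot.sense())
s,im=snap(bot,"wrist","f3")
c=im["pixels"][0:200,180:440,::-1];cv2.imwrite('pics/f3b.png',cv2.resize(c,None,fx=3,fy=3,interpolation=cv2.INTER_CUBIC));show(bot.sense())
```

```text
t 15.85 pos [508.5 198.6  58.6] yawx -1.5927 z [ 1.e-04  0.e+00 -1.e+00] F [-0.3  -0.67 -4.2 ] M [0.008 0.278 0.026] w 19.6
t 15.9 pos [508.6 198.6  58.7] yawx -1.5927 z [ 2.e-04  1.e-04 -1.e+00] F [-0.17  0.3  -3.84] M [0.016 0.207 0.019] w 19.8
t 15.95 pos [508.6 198.6  58.7] yawx -1.5927 z [ 3.e-04  0.e+00 -1.e+00] F [-0.14  1.12 -3.27] M [ 0.052  0.278 -0.011] w 19.6
```

View pics/f3s.png

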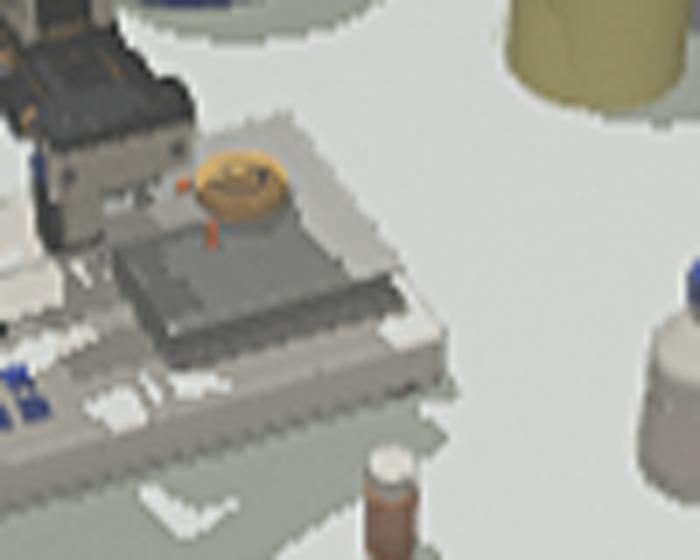

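View pics/f3b.png

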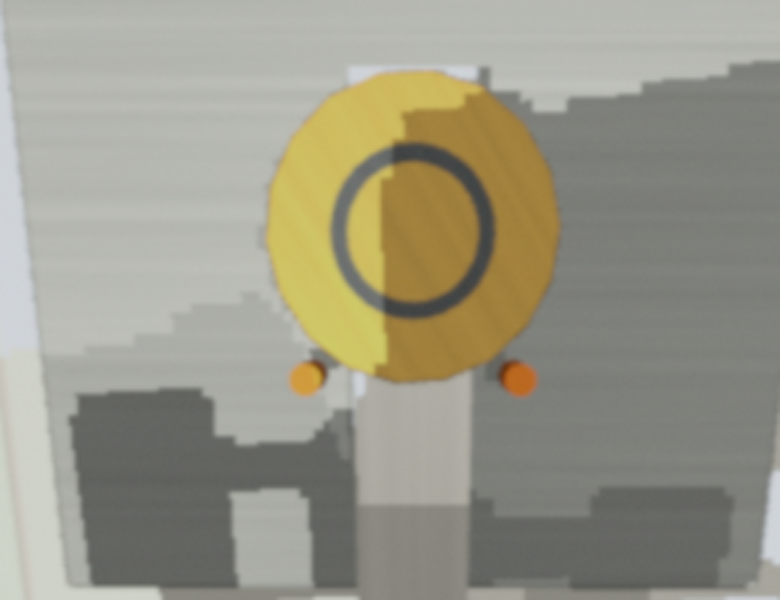

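Centred: posts at 306 and 519, blade centre 413. The post spacing puts the pan near 71 mm and the blade underside near 82 mm. Going down 5 mm slowly, then 1 mm steps.

Emit:
drive_tool:
  targets:
    - {"dx":0,"dy":0,"dz":0.4,"ax":0,"ay":0,"az":0,"gripper":0}
    - {"dx":0,"dy":0,"dz":1.2,"ax":0,"ay":0,"az":0,"gripper":0}
    - {"dx":0,"dy":0,"dz":2.2,"ax":0,"ay":0,"az":0,"gripper":0}
    - {"dx":0,"dy":0,"dz":3.2,"ax":0,"ay":0,"az":0,"gripper":0}
    - {"dx":0,"dy":0,"dz":4.2,"ax":0,"ay":0,"az":0,"gripper":0}
    - {"dx":0,"dy":0,"dz":4.8,"ax":0,"ay":0,"az":0,"gripper":0}
    - {"dx":0,"dy":0,"dz":5,"ax":0,"ay":0,"az":0,"gripper":0}
    - {"dx":0,"dy":0,"dz":5,"ax":0,"ay":0,"az":0,"gripper":0}
  force: 60

```text
clock: 16.95
tool_pos: [0.5085, 0.1986, 0.0536]
tcp_rot: [[-0.022, -1.0, 0.0], [-1.0, 0.022, 0.0], [-0.0, -0.0, -1.0]]
contact_force: [-0.9, 0.5, -3.7]
grip_width: 0.0197
```

```bash
cat > r.py <<'E'
from h import *
from rig import bot
s=bot.sense();show(s);print("eff",np.round(s["joint_efforts"],2))
E
python3 r.py
```

```text
t 16.95 pos [508.5 198.6  53.6] yawx -1.5927 z [ 0.  0. -1.] F [-0.86  0.52 -3.68] M [-0.017  0.234  0.026] w 19.7
eff [-0.000e+00 -4.790e+01 -2.537e+01 -2.000e-02 -1.800e-01 -0.000e+00]
```

Emit:
drive_tool:
  targets:
    - {"dx":0,"dy":0,"dz":0.3,"ax":0,"ay":0,"az":0,"gripper":0}
    - {"dx":0,"dy":0,"dz":0.6,"ax":0,"ay":0,"az":0,"gripper":0}
    - {"dx":0,"dy":0,"dz":0.9,"ax":0,"ay":0,"az":0,"gripper":0}
    - {"dx":0,"dy":0,"dz":1.2,"ax":0,"ay":0,"az":0,"gripper":0}
    - {"dx":0,"dy":0,"dz":1.5,"ax":0,"ay":0,"az":0,"gripper":0}
    - {"dx":0,"dy":0,"dz":1.5,"ax":0,"ay":0,"az":0,"gripper":0}
    - {"dx":0,"dy":0,"dz":1.5,"ax":0,"ay":0,"az":0,"gripper":0}
    - {"dx":0,"dy":0,"dz":1.5,"ax":0,"ay":0,"az":0,"gripper":0}
  force: 60

```text
clock: 17.95
tool_pos: [0.5085, 0.1986, 0.0521]
tcp_rot: [[-0.022, -1.0, 0.0], [-1.0, 0.022, -0.0], [0.0, -0.0, -1.0]]
contact_force: [0.2, 0.6, -3.7]
grip_width: 0.0199
```

```bash
python3 r.py
```

```text
t 17.95 pos [508.5 198.6  52.1] yawx -1.5927 z [ 0. -0. -1.] F [ 0.22  0.58 -3.68] M [-0.007  0.245  0.01 ] w 19.9
eff [-0.000e+00 -4.797e+01 -2.532e+01 -2.000e-02 -1.800e-01 -0.000e+00]
```

Emit:
drive_tool:
  targets:
    - {"dx":0,"dy":0,"dz":0.2,"ax":0,"ay":0,"az":0,"gripper":0}
    - {"dx":0,"dy":0,"dz":0.4,"ax":0,"ay":0,"az":0,"gripper":0}
    - {"dx":0,"dy":0,"dz":0.6,"ax":0,"ay":0,"az":0,"gripper":0}
    - {"dx":0,"dy":0,"dz":0.8,"ax":0,"ay":0,"az":0,"gripper":0}
    - {"dx":0,"dy":0,"dz":1,"ax":0,"ay":0,"az":0,"gripper":0}
    - {"dx":0,"dy":0,"dz":1.2,"ax":0,"ay":0,"az":0,"gripper":0}
    - {"dx":0,"dy":0,"dz":1.2,"ax":0,"ay":0,"az":0,"gripper":0}
    - {"dx":0,"dy":0,"dz":1.2,"ax":0,"ay":0,"az":0,"gripper":0}
  force: 60

```text
clock: 18.95
tool_pos: [0.5085, 0.1986, 0.0509]
tcp_rot: [[-0.022, -1.0, 0.0], [-1.0, 0.022, 0.0], [-0.0, -0.0, -1.0]]
contact_force: [0.2, -0.1, -2.9]
grip_width: 0.0195
```

```bash
python3 r.py
```

```text
t 18.95 pos [508.5 198.6  50.9] yawx -1.5927 z [ 0.  0. -1.] F [ 0.22 -0.13 -2.95] M [-0.02   0.263  0.033] w 19.5
eff [ 0.000e+00 -4.800e+01 -2.526e+01 -2.000e-02 -1.800e-01 -0.000e+00]
```

Emit:
drive_tool:
  targets:
    - {"dx":0,"dy":0,"dz":0.2,"ax":0,"ay":0,"az":0,"gripper":0}
    - {"dx":0,"dy":0,"dz":0.4,"ax":0,"ay":0,"az":0,"gripper":0}
    - {"dx":0,"dy":0,"dz":0.6,"ax":0,"ay":0,"az":0,"gripper":0}
    - {"dx":0,"dy":0,"dz":0.8,"ax":0,"ay":0,"az":0,"gripper":0}
    - {"dx":0,"dy":0,"dz":1,"ax":0,"ay":0,"az":0,"gripper":0}
    - {"dx":0,"dy":0,"dz":1.2,"ax":0,"ay":0,"az":0,"gripper":0}
    - {"dx":0,"dy":0,"dz":1.2,"ax":0,"ay":0,"az":0,"gripper":0}
    - {"dx":0,"dy":0,"dz":1.2,"ax":0,"ay":0,"az":0,"gripper":0}
  force: 60

```text
clock: 19.95
tool_pos: [0.5085, 0.1986, 0.0497]
tcp_rot: [[-0.022, -1.0, 0.0], [-1.0, 0.022, 0.0], [-0.0, -0.0, -1.0]]
contact_force: [-0.6, -0.5, -4.5]
grip_width: 0.0198
```

```bash
python3 r.py
```

```text
t 19.95 pos [508.5 198.6  49.7] yawx -1.5927 z [ 1.e-04  0.e+00 -1.e+00] F [-0.64 -0.54 -4.53] M [-0.017  0.271  0.001] w 19.8
eff [ 0.000e+00 -4.802e+01 -2.521e+01 -2.000e-02 -1.800e-01 -0.000e+00]
```

Emit:
drive_tool:
  targets:
    - {"dx":0,"dy":0,"dz":0.2,"ax":0,"ay":0,"az":0,"gripper":0}
    - {"dx":0,"dy":0,"dz":0.4,"ax":0,"ay":0,"az":0,"gripper":0}
    - {"dx":0,"dy":0,"dz":0.6,"ax":0,"ay":0,"az":0,"gripper":0}
    - {"dx":0,"dy":0,"dz":0.8,"ax":0,"ay":0,"az":0,"gripper":0}
    - {"dx":0,"dy":0,"dz":1,"ax":0,"ay":0,"az":0,"gripper":0}
    - {"dx":0,"dy":0,"dz":1.2,"ax":0,"ay":0,"az":0,"gripper":0}
    - {"dx":0,"dy":0,"dz":1.2,"ax":0,"ay":0,"az":0,"gripper":0}
    - {"dx":0,"dy":0,"dz":1.2,"ax":0,"ay":0,"az":0,"gripper":0}
  force: 60

```text
clock: 20.95
tool_pos: [0.5085, 0.1986, 0.0485]
tcp_rot: [[-0.022, -1.0, 0.0], [-1.0, 0.022, 0.0], [-0.0, -0.0, -1.0]]
contact_force: [-0.9, -0.6, -1.2]
grip_width: 0.0201
```

```bash
python3 r.py
python3 - <<'E'
from h import *
from rig import bot
s,im=snap(bot,"wrist","f4")
c=im["pixels"][0:200,180:440,::-1];cv2.imwrite('pics/f4b.png',cv2.resize(c,None,fx=3,fy=3,interpolation=cv2.INTER_CUBIC));show(bot.sense())
E
```

```text
t 20.95 pos [508.5 198.6  48.5] yawx -1.5927 z [ 1.e-04  0.e+00 -1.e+00] F [-0.93 -0.59 -1.22] M [-0.009  0.297 -0.034] w 20.1
eff [-1.200e-01 -4.691e+01 -2.490e+01 -2.000e-02 -4.000e-01 -1.000e-02]
t 21.0 pos [508.5 198.6  48.5] yawx -1.5927 z [ 1.e-04  0.e+00 -1.e+00] F [-0.94  0.51 -1.85] M [-0.019  0.314 -0.017] w 19.7
```

View pics/f4b.png

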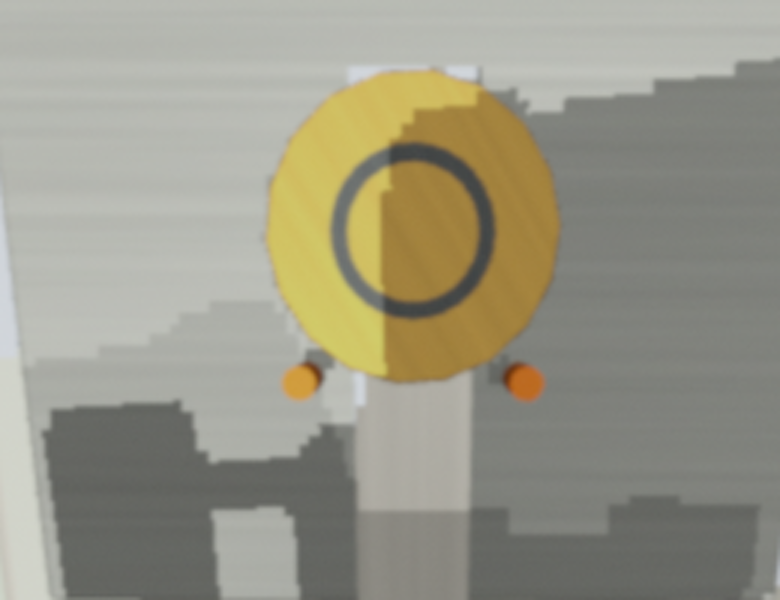

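Contact: joint-2 effort jumped by 1.1 N·m and the wrist force by about 2 N, so the pan is pressed about 0.5 mm. The picture shows the posts at 300 and 525, symmetric about the blade, and the disc unchanged. Letting it rest for a second.

Emit:
drive_tool:
  targets:
    - {"dx":0,"dy":0,"dz":0,"ax":0,"ay":0,"az":0,"gripper":0}
    - {"dx":0,"dy":0,"dz":0,"ax":0,"ay":0,"az":0,"gripper":0}
    - {"dx":0,"dy":0,"dz":0,"ax":0,"ay":0,"az":0,"gripper":0}
    - {"dx":0,"dy":0,"dz":0,"ax":0,"ay":0,"az":0,"gripper":0}
    - {"dx":0,"dy":0,"dz":0,"ax":0,"ay":0,"az":0,"gripper":0}
    - {"dx":0,"dy":0,"dz":0,"ax":0,"ay":0,"az":0,"gripper":0}
    - {"dx":0,"dy":0,"dz":0,"ax":0,"ay":0,"az":0,"gripper":0}
    - {"dx":0,"dy":0,"dz":0,"ax":0,"ay":0,"az":0,"gripper":0}
  force: 60

```text
clock: 22.0
tool_pos: [0.5085, 0.1986, 0.0485]
tcp_rot: [[-0.022, -1.0, 0.0], [-1.0, 0.022, 0.0], [-0.0, -0.0, -1.0]]
contact_force: [-1.3, 0.6, -1.7]
grip_width: 0.0197
```

```bash
python3 r.py
python3 - <<'E'
from h import *
from rig import bot
im=bot.get_image("side");c=im["pixels"][140:220,270:370,::-1];cv2.imwrite("pics/f5s.png",cv2.resize(c,None,fx=7,fy=7,interpolation=cv2.INTER_CUBIC))
show(bot.sense())
s,im=pickle.load(open("f4.pkl","rb"));K=np.array(im["intrinsics"]);T=np.array(im["T_tool_cam"])
U=lambda *p:uncrop(p,3,180,0);g=lambda p,z:(ray(K,T,U(*p),z)*1000).round(1)
zu=-.0234
A=g((300,381),zu-.0135);B=g((525,382),zu-.0135);print("posts",A,B,(A+B)/2,"disc",g((413,226),zu-.013))
E
```

```text
t 22.0 pos [508.5 198.6  48.5] yawx -1.5927 z [ 0.  0. -1.] F [-1.34  0.57 -1.7 ] M [-0.019  0.161  0.027] w 19.7
eff [ -0.18 -46.71 -24.77  -0.05  -0.38  -0.  ]
t 22.05 pos [508.5 198.6  48.5] yawx -1.5927 z [ 0. -0. -1.] F [-0.48 -0.12 -0.58] M [-0.006  0.322  0.004] w 19.6
posts [-20.7 -69.3 -36.9] [ 19.1 -69.1 -36.9] [ -0.8 -69.2 -36.9] disc [ -0.7 -94.9 -36.4]
```

View pics/f5s.png

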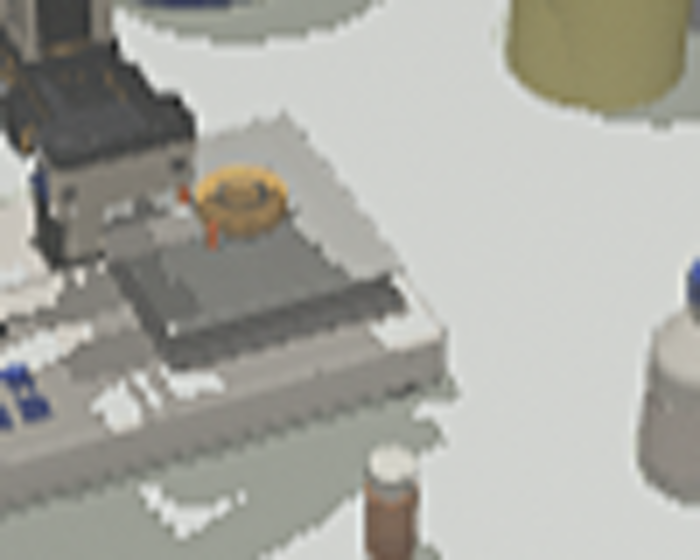

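The disc is 5.7 mm beyond the nest line and laterally centred. Drawing straight back.

Emit:
drive_tool:
  targets:
    - {"dx":0,"dy":0.7,"dz":0,"ax":0,"ay":0,"az":0,"gripper":0}
    - {"dx":0,"dy":2,"dz":0,"ax":0,"ay":0,"az":0,"gripper":0}
    - {"dx":0,"dy":4,"dz":0,"ax":0,"ay":0,"az":0,"gripper":0}
    - {"dx":0,"dy":6,"dz":0,"ax":0,"ay":0,"az":0,"gripper":0}
    - {"dx":0,"dy":8,"dz":0,"ax":0,"ay":0,"az":0,"gripper":0}
    - {"dx":0,"dy":10.5,"dz":0,"ax":0,"ay":0,"az":0,"gripper":0}
    - {"dx":0,"dy":13,"dz":0,"ax":0,"ay":0,"az":0,"gripper":0}
    - {"dx":0,"dy":15,"dz":0,"ax":0,"ay":0,"az":0,"gripper":0}
  force: 60

```text
clock: 23.05
tool_pos: [0.4933, 0.1989, 0.0485]
tcp_rot: [[-0.022, -1.0, 0.0], [-1.0, 0.022, -0.0], [0.0, -0.0, -1.0]]
contact_force: [1.2, -0.0, -1.4]
grip_width: 0.0193
```

```bash
python3 r.py
python3 - <<'E'
from h import *
from rig import bot
s,im=snap(bot,"wrist","g1")
c=im["pixels"][0:200,180:440,::-1];cv2.imwrite('pics/g1b.png',cv2.resize(c,None,fx=3,fy=3,interpolation=cv2.INTER_CUBIC));show(bot.sense())
E
```

```text
t 23.05 pos [493.3 198.9  48.5] yawx -1.5927 z [ 1.e-04 -0.e+00 -1.e+00] F [ 1.2  -0.05 -1.4 ] M [-0.008 -0.097  0.036] w 19.3
eff [ 3.200e-01 -4.495e+01 -2.311e+01  1.000e-01  5.400e-01 -1.000e-02]
t 23.1 pos [493.  198.9  48.5] yawx -1.5926 z [-2.e-04 -0.e+00 -1.e+00] F [ 1.44 -0.21 -0.45] M [-0.027 -0.108 -0.037] w 19.4
```

View pics/g1b.png

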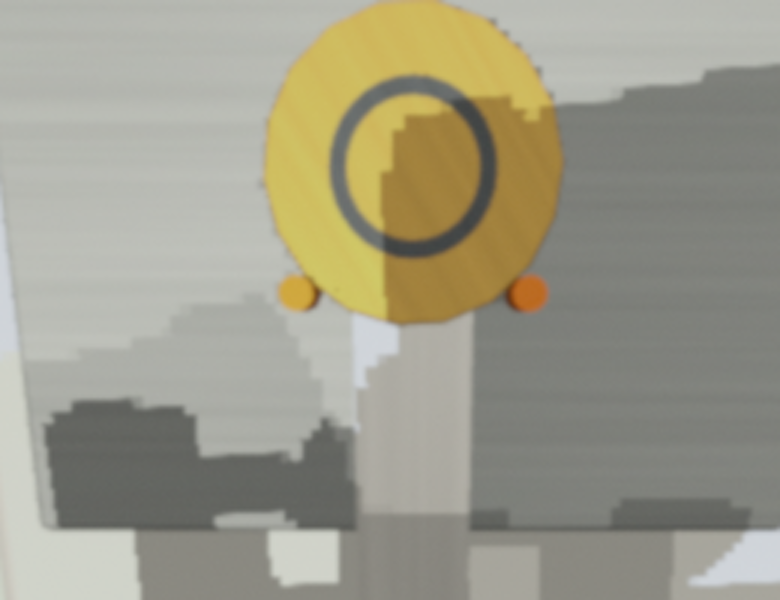

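The disc touches both posts, at (298,293) and (528,293), and the blade slides under it. Continuing.

Emit:
drive_tool:
  targets:
    - {"dx":0,"dy":2.5,"dz":0,"ax":0,"ay":0,"az":0,"gripper":0}
    - {"dx":0,"dy":5,"dz":0,"ax":0,"ay":0,"az":0,"gripper":0}
    - {"dx":0,"dy":7.5,"dz":0,"ax":0,"ay":0,"az":0,"gripper":0}
    - {"dx":0,"dy":10,"dz":0,"ax":0,"ay":0,"az":0,"gripper":0}
    - {"dx":0,"dy":12.5,"dz":0,"ax":0,"ay":0,"az":0,"gripper":0}
    - {"dx":0,"dy":15,"dz":0,"ax":0,"ay":0,"az":0,"gripper":0}
    - {"dx":0,"dy":17.5,"dz":0,"ax":0,"ay":0,"az":0,"gripper":0}
    - {"dx":0,"dy":20,"dz":0,"ax":0,"ay":0,"az":0,"gripper":0}
  force: 60

```text
clock: 24.1
tool_pos: [0.4735, 0.1994, 0.0485]
tcp_rot: [[-0.022, -1.0, 0.0], [-1.0, 0.022, 0.0], [-0.0, -0.0, -1.0]]
contact_force: [2.3, -0.4, -1.7]
grip_width: 0.0199
```

```bash
python3 r.py
python3 - <<'E'
from h import *
from rig import bot
s,im=snap(bot,"wrist","g2");show(bot.sense())
im=bot.get_image("side");c=im["pixels"][140:220,270:370,::-1];cv2.imwrite("pics/g2s.png",cv2.resize(c,None,fx=7,fy=7,interpolation=cv2.INTER_CUBIC))
E
```

```text
t 24.1 pos [473.5 199.4  48.5] yawx -1.5927 z [ 3.e-04  0.e+00 -1.e+00] F [ 2.26 -0.36 -1.68] M [-0.02  -0.305 -0.027] w 19.9
eff [ 4.500e-01 -4.294e+01 -2.242e+01  1.400e-01  7.800e-01 -1.000e-02]
t 24.15 pos [473.1 199.4  48.5] yawx -1.5927 z [-2.e-04 -0.e+00 -1.e+00] F [ 1.58  0.47 -1.78] M [-0.001 -0.195  0.036] w 19.7
```

View pics/g2.png

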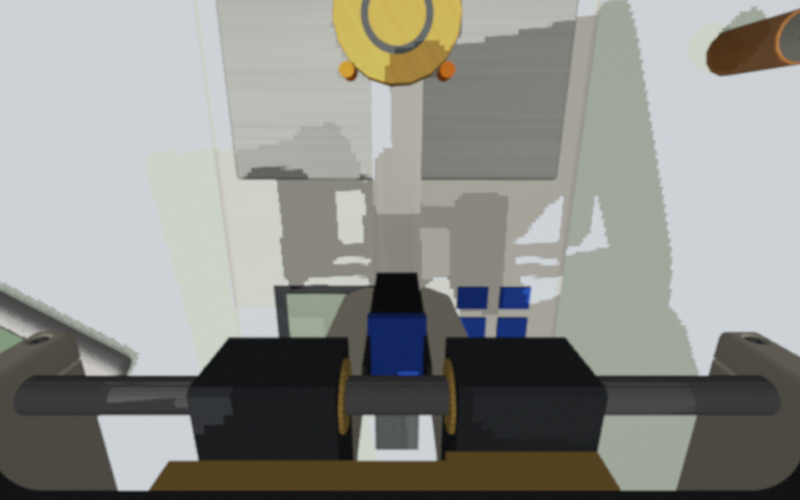

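View pics/g2s.png

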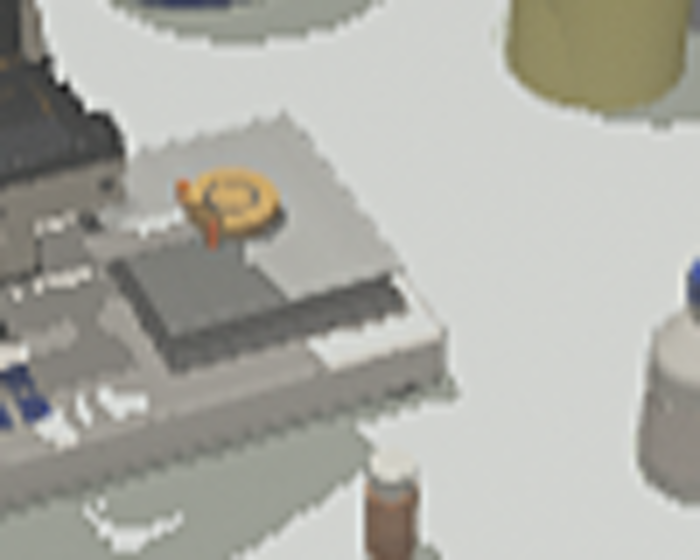

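The disc is still held by both posts and is now past the tip. It should settle onto the pan over the next 20 mm.

Emit:
drive_tool:
  targets:
    - {"dx":0,"dy":2.5,"dz":0,"ax":0,"ay":0,"az":0,"gripper":0}
    - {"dx":0,"dy":5,"dz":0,"ax":0,"ay":0,"az":0,"gripper":0}
    - {"dx":0,"dy":7.5,"dz":0,"ax":0,"ay":0,"az":0,"gripper":0}
    - {"dx":0,"dy":10,"dz":0,"ax":0,"ay":0,"az":0,"gripper":0}
    - {"dx":0,"dy":12.5,"dz":0,"ax":0,"ay":0,"az":0,"gripper":0}
    - {"dx":0,"dy":15,"dz":0,"ax":0,"ay":0,"az":0,"gripper":0}
    - {"dx":0,"dy":17.5,"dz":0,"ax":0,"ay":0,"az":0,"gripper":0}
    - {"dx":0,"dy":20,"dz":0,"ax":0,"ay":0,"az":0,"gripper":0}
  force: 60

```text
clock: 25.2
tool_pos: [0.4533, 0.1998, 0.0484]
tcp_rot: [[-0.022, -1.0, -0.0], [-1.0, 0.022, -0.0], [0.0, 0.0, -1.0]]
contact_force: [-0.1, -0.2, -1.1]
grip_width: 0.0196
```

Emit:
drive_tool:
  targets:
    - {"dx":0,"dy":2.5,"dz":0,"ax":0,"ay":0,"az":0,"gripper":0}
    - {"dx":0,"dy":6,"dz":0,"ax":0,"ay":0,"az":0,"gripper":0}
    - {"dx":0,"dy":10,"dz":0,"ax":0,"ay":0,"az":0,"gripper":0}
    - {"dx":0,"dy":15,"dz":0,"ax":0,"ay":0,"az":0,"gripper":0}
    - {"dx":0,"dy":20,"dz":0,"ax":0,"ay":0,"az":0,"gripper":0}
    - {"dx":0,"dy":24,"dz":0,"ax":0,"ay":0,"az":0,"gripper":0}
    - {"dx":0,"dy":27,"dz":0,"ax":0,"ay":0,"az":0,"gripper":0}
    - {"dx":0,"dy":28,"dz":0,"ax":0,"ay":0,"az":0,"gripper":0}
  force: 60

```text
clock: 26.2
tool_pos: [0.4253, 0.2004, 0.0485]
tcp_rot: [[-0.022, -1.0, -0.0], [-1.0, 0.022, -0.0], [0.0, 0.0, -1.0]]
contact_force: [0.3, 0.1, -2.0]
grip_width: 0.0194
```

```bash
python3 r.py
python3 - <<'E'
from h import *
from rig import bot
s,im=snap(bot,"wrist","g3");show(bot.sense())
s,im=snap(bot,"side","g3s");c=im["pixels"][140:220,270:370,::-1];cv2.imwrite("pics/g3s.png",cv2.resize(c,None,fx=7,fy=7,interpolation=cv2.INTER_CUBIC))
E
```

```text
t 26.2 pos [425.3 200.4  48.5] yawx -1.5926 z [-1.e-04 -0.e+00 -1.e+00] F [ 0.25  0.09 -2.03] M [-0.009 -0.009  0.003] w 19.4
eff [  0.12 -38.57 -22.66   0.05   0.2   -0.  ]
t 26.25 pos [425.2 200.4  48.5] yawx -1.5927 z [-2.e-04  0.e+00 -1.e+00] F [ 0.03 -0.76 -1.08] M [-0.01   0.037  0.01 ] w 19.9
```

View pics/g3.png

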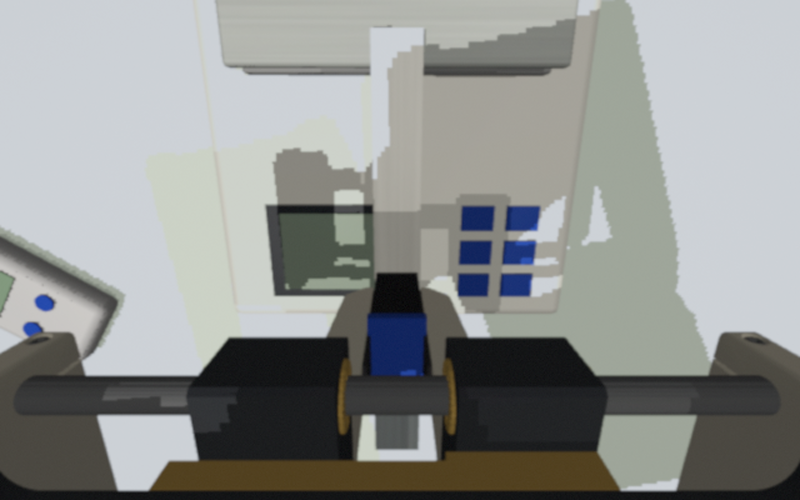

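View pics/g3s.png

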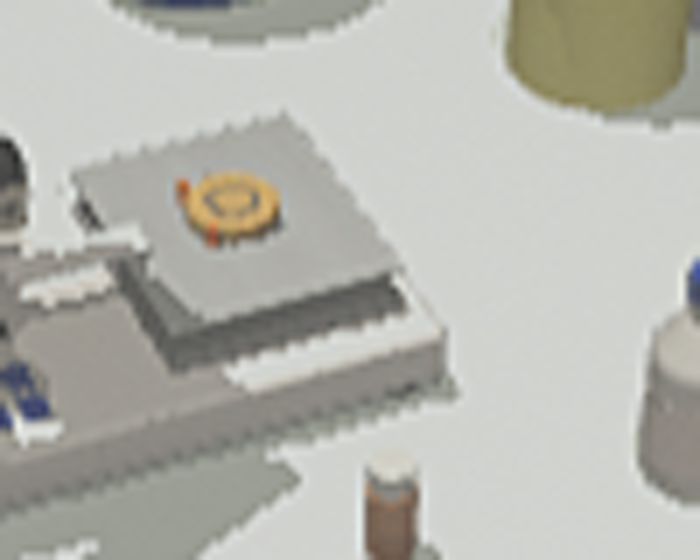

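The disc lies flat on the pan against both posts, and the blade tip is clear of them. Lifting away.

Emit:
drive_tool:
  targets:
    - {"dx":0,"dy":0,"dz":-1,"ax":0,"ay":0,"az":0,"gripper":0}
    - {"dx":0,"dy":0,"dz":-5,"ax":0,"ay":0,"az":0,"gripper":0}
    - {"dx":0,"dy":0,"dz":-13,"ax":0,"ay":0,"az":0,"gripper":0}
    - {"dx":0,"dy":0,"dz":-22,"ax":0,"ay":0,"az":0,"gripper":0}
    - {"dx":0,"dy":0,"dz":-32,"ax":0,"ay":0,"az":0,"gripper":0}
    - {"dx":0,"dy":0,"dz":-41,"ax":0,"ay":0,"az":0,"gripper":0}
    - {"dx":0,"dy":0,"dz":-47,"ax":0,"ay":0,"az":0,"gripper":0}
    - {"dx":0,"dy":0,"dz":-50,"ax":0,"ay":0,"az":0,"gripper":0}
  force: 60

```text
clock: 27.3
tool_pos: [0.4256, 0.2004, 0.0989]
tcp_rot: [[-0.022, -1.0, 0.001], [-1.0, 0.022, 0.0], [-0.0, -0.001, -1.0]]
contact_force: [0.2, -0.2, -2.5]
grip_width: 0.0196
```

Run:
```python
from h import *
from rig import bot
s=bot.sense();show(s);print(delta(s,(.552,-.2076,.0985),-1.433))
s,im=snap(bot,"side","g4s");c=im["pixels"][140:220,270:370,::-1];cv2.imwrite("pics/g4s.png",cv2.resize(c,None,fx=7,fy=7,interpolation=cv2.INTER_CUBIC))
```

```text
t 27.3 pos [425.6 200.4  98.9] yawx -1.5926 z [ 5.e-04  1.e-04 -1.e+00] F [ 0.18 -0.19 -2.5 ] M [ 0.029  0.127 -0.019] w 19.6
(array([ 405.2, -135.2,    0.5]), array([-0.0005,  0.    , -0.1596]))
```

View pics/g4s.png

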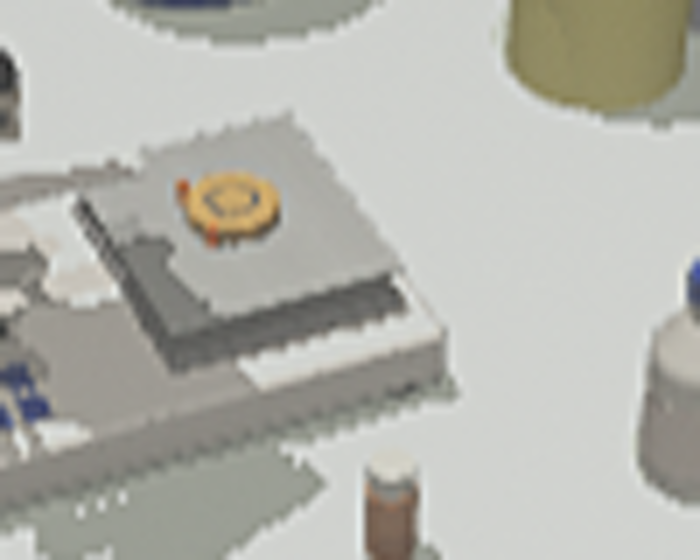

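Emit:
drive_tool:
  targets:
    - {"dx":4,"dy":-1.3,"dz":0,"ax":0,"ay":0,"az":-0.002,"gripper":0}
    - {"dx":12,"dy":-4,"dz":0,"ax":0,"ay":0,"az":-0.005,"gripper":0}
    - {"dx":25,"dy":-8.3,"dz":0,"ax":0,"ay":0,"az":-0.01,"gripper":0}
    - {"dx":41,"dy":-13.7,"dz":0,"ax":0,"ay":0,"az":-0.016,"gripper":0}
    - {"dx":61,"dy":-20.4,"dz":0,"ax":0,"ay":0,"az":-0.024,"gripper":0}
    - {"dx":82,"dy":-27.4,"dz":0,"ax":0,"ay":0,"az":-0.032,"gripper":0}
    - {"dx":103,"dy":-34.4,"dz":0,"ax":0,"ay":0,"az":-0.04,"gripper":0}
    - {"dx":124,"dy":-41.4,"dz":0,"ax":0,"ay":0,"az":-0.049,"gripper":0}
  force: 60

```text
clock: 28.35
tool_pos: [0.4644, 0.0739, 0.0983]
tcp_rot: [[0.027, -1.0, -0.0], [-1.0, -0.027, -0.0], [0.0, 0.0, -1.0]]
contact_force: [-0.1, -0.1, -3.1]
grip_width: 0.0196
```

Run:
```python
from h import *
from rig import bot
s=bot.sense();show(s);print(delta(s,(.552,-.2076,.0985),-1.433))
```

```text
t 28.35 pos [464.4  73.9  98.3] yawx -1.5439 z [-2.e-04 -2.e-04 -1.e+00] F [-0.11 -0.15 -3.06] M [ 0.035  0.16  -0.015] w 19.6
(array([ 2.837e+02, -8.000e+01, -1.000e-01]), array([ 2.000e-04, -1.000e-04, -1.109e-01]))
```

Emit:
drive_tool:
  targets:
    - {"dx":21,"dy":-5.9,"dz":0,"ax":0,"ay":0,"az":-0.008,"gripper":0}
    - {"dx":42,"dy":-11.8,"dz":0,"ax":0,"ay":0,"az":-0.016,"gripper":0}
    - {"dx":63,"dy":-17.8,"dz":0,"ax":0,"ay":0,"az":-0.025,"gripper":0}
    - {"dx":84,"dy":-23.7,"dz":0,"ax":0,"ay":0,"az":-0.033,"gripper":0}
    - {"dx":105,"dy":-29.6,"dz":0,"ax":0,"ay":0,"az":-0.041,"gripper":0}
    - {"dx":126,"dy":-35.5,"dz":0,"ax":0,"ay":0,"az":-0.049,"gripper":0}
    - {"dx":147,"dy":-41.4,"dz":0,"ax":0,"ay":0,"az":-0.057,"gripper":0}
    - {"dx":168,"dy":-47.4,"dz":0,"ax":0,"ay":0,"az":-0.066,"gripper":0}
  force: 60

```text
clock: 29.35
tool_pos: [0.5159, -0.0929, 0.0982]
tcp_rot: [[0.093, -0.996, -0.0], [-0.996, -0.093, 0.0], [-0.0, 0.0, -1.0]]
contact_force: [1.0, 0.0, -2.5]
grip_width: 0.0196
```

Run:
```python
from h import *
from rig import bot
s=bot.sense();show(s);print(delta(s,(.552,-.2076,.0985),-1.433))
```

```text
t 29.35 pos [515.9 -92.9  98.2] yawx -1.478 z [-5.e-04  0.e+00 -1.e+00] F [ 1.04  0.04 -2.47] M [-0.027  0.09  -0.024] w 19.6
(array([117.6, -25.3,  -0.3]), array([ 0.0005,  0.0001, -0.045 ]))
```

Emit:
drive_tool:
  targets:
    - {"dx":20,"dy":-4.3,"dz":0,"ax":0,"ay":0,"az":-0.008,"gripper":0}
    - {"dx":40,"dy":-8.6,"dz":0,"ax":0,"ay":0,"az":-0.015,"gripper":0}
    - {"dx":60,"dy":-13,"dz":0,"ax":0,"ay":0,"az":-0.023,"gripper":0}
    - {"dx":79,"dy":-17,"dz":0,"ax":0,"ay":0,"az":-0.031,"gripper":0}
    - {"dx":96,"dy":-20.7,"dz":0,"ax":0,"ay":0,"az":-0.038,"gripper":0}
    - {"dx":108,"dy":-23.3,"dz":0,"ax":0,"ay":0,"az":-0.042,"gripper":0}
    - {"dx":115,"dy":-24.8,"dz":0,"ax":0,"ay":0,"az":-0.045,"gripper":0}
    - {"dx":117,"dy":-25.3,"dz":0,"ax":0,"ay":0,"az":-0.045,"gripper":0}
  force: 60

```text
clock: 30.35
tool_pos: [0.5522, -0.2054, 0.0984]
tcp_rot: [[0.138, -0.99, -0.0], [-0.99, -0.138, 0.0], [-0.0, 0.0, -1.0]]
contact_force: [-0.6, 0.0, -1.9]
grip_width: 0.0198
```

Run:
```python
from h import *
from rig import bot
s,im=snap(bot,"wrist","k1");s=bot.sense();show(s);print(delta(s,(.552,-.2076,.0125),-1.433))
```

```text
t 30.4 pos [ 552.2 -205.3   98.4] yawx -1.4327 z [-2.e-04  1.e-04 -1.e+00] F [ 0.6   0.04 -1.72] M [-0.05   0.117  0.043] w 19.9
(array([ 2.2,  0.5, 85.9]), array([0.0001, 0.0002, 0.0003]))
```

View pics/k1.png

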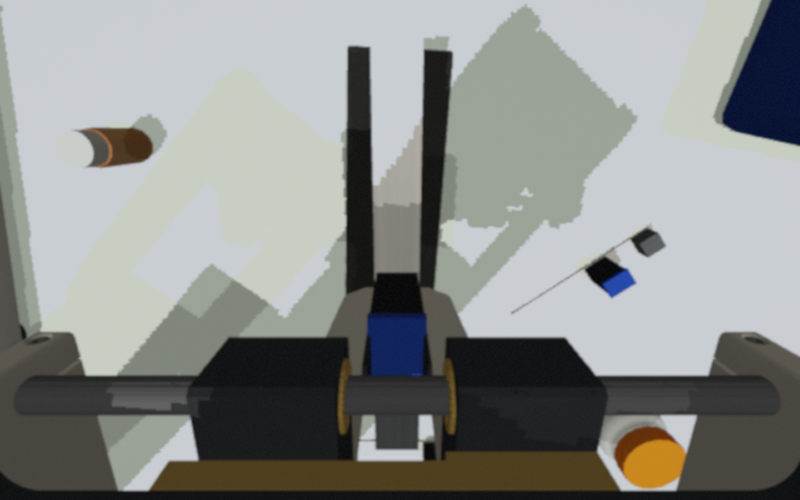

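Over the mat again. Going down 100 mm with the 2.2 mm correction, to 16 mm above the rest height, then a fine approach.

Emit:
drive_tool:
  targets:
    - {"dx":0.5,"dy":0.1,"dz":4,"ax":0,"ay":0,"az":0,"gripper":0}
    - {"dx":1.2,"dy":0.3,"dz":14,"ax":0,"ay":0,"az":0,"gripper":0}
    - {"dx":2,"dy":0.5,"dz":30,"ax":0,"ay":0,"az":0,"gripper":0}
    - {"dx":2.2,"dy":0.5,"dz":50,"ax":0,"ay":0,"az":0,"gripper":0}
    - {"dx":2.2,"dy":0.5,"dz":70,"ax":0,"ay":0,"az":0,"gripper":0}
    - {"dx":2.2,"dy":0.5,"dz":86,"ax":0,"ay":0,"az":0,"gripper":0}
    - {"dx":2.2,"dy":0.5,"dz":96,"ax":0,"ay":0,"az":0,"gripper":0}
    - {"dx":2.2,"dy":0.5,"dz":100,"ax":0,"ay":0,"az":0,"gripper":0}
  force: 60

```text
clock: 31.4
tool_pos: [0.5517, -0.2074, -0.0023]
tcp_rot: [[0.138, -0.99, -0.001], [-0.99, -0.138, 0.0], [-0.001, 0.001, -1.0]]
contact_force: [-0.0, -0.4, -2.9]
grip_width: 0.0193
```

```bash
python3 - <<'E'
from h import *
from rig import bot
s,im=snap(bot,"wrist","k2");s=bot.sense();show(s);print(delta(s,(.552,-.2076,-.0174),-1.433))
E
python3 r.py
```

```text
t 31.45 pos [ 551.8 -207.4   -2.3] yawx -1.4327 z [-7.e-04  4.e-04 -1.e+00] F [ 0.13  0.12 -2.48] M [-0.018  0.065 -0.049] w 19.8
(array([ 0.3, -0.2, 15.1]), array([0.0006, 0.0005, 0.0003]))
t 31.45 pos [ 551.8 -207.4   -2.3] yawx -1.4327 z [-7.e-04  4.e-04 -1.e+00] F [ 0.13  0.12 -2.48] M [-0.018  0.065 -0.049] w 19.8
eff [ 5.000e-02 -5.392e+01 -2.372e+01  4.000e-02 -5.000e-02 -0.000e+00]
```

View pics/k2.png

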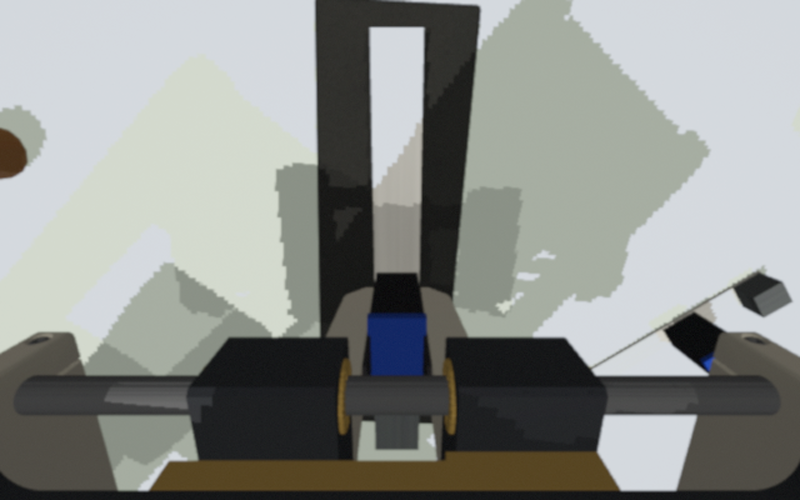

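Emit:
drive_tool:
  targets:
    - {"dx":0.1,"dy":0,"dz":1,"ax":0,"ay":0,"az":0,"gripper":0}
    - {"dx":0.3,"dy":-0.2,"dz":4,"ax":0,"ay":0,"az":0,"gripper":0}
    - {"dx":0.3,"dy":-0.2,"dz":7.5,"ax":0,"ay":0,"az":0,"gripper":0}
    - {"dx":0.3,"dy":-0.2,"dz":10.5,"ax":0,"ay":0,"az":0,"gripper":0}
    - {"dx":0.3,"dy":-0.2,"dz":12.5,"ax":0,"ay":0,"az":0,"gripper":0}
    - {"dx":0.3,"dy":-0.2,"dz":13.5,"ax":0,"ay":0,"az":0,"gripper":0}
    - {"dx":0.3,"dy":-0.2,"dz":14,"ax":0,"ay":0,"az":0,"gripper":0}
    - {"dx":0.3,"dy":-0.2,"dz":14,"ax":0,"ay":0,"az":0,"gripper":0}
  force: 60

```text
clock: 32.45
tool_pos: [0.5523, -0.2078, -0.0155]
tcp_rot: [[0.138, -0.99, 0.0], [-0.99, -0.138, -0.0], [0.0, -0.0, -1.0]]
contact_force: [-0.3, -1.2, -2.0]
grip_width: 0.0198
```

```bash
python3 r.py
```

```text
t 32.45 pos [ 552.3 -207.8  -15.5] yawx -1.4327 z [ 1.e-04 -1.e-04 -1.e+00] F [-0.32 -1.19 -1.97] M [-0.039  0.086 -0.012] w 19.8
eff [-0.000e+00 -5.329e+01 -2.263e+01  3.000e-02 -3.000e-02 -0.000e+00]
```

Emit:
drive_tool:
  targets:
    - {"dx":0,"dy":0,"dz":0.3,"ax":0,"ay":0,"az":0,"gripper":0}
    - {"dx":0,"dy":0,"dz":0.6,"ax":0,"ay":0,"az":0,"gripper":0}
    - {"dx":0,"dy":0,"dz":0.9,"ax":0,"ay":0,"az":0,"gripper":0}
    - {"dx":0,"dy":0,"dz":1.2,"ax":0,"ay":0,"az":0,"gripper":0}
    - {"dx":0,"dy":0,"dz":1.4,"ax":0,"ay":0,"az":0,"gripper":0}
    - {"dx":0,"dy":0,"dz":1.6,"ax":0,"ay":0,"az":0,"gripper":0}
    - {"dx":0,"dy":0,"dz":1.6,"ax":0,"ay":0,"az":0,"gripper":0}
    - {"dx":0,"dy":0,"dz":1.6,"ax":0,"ay":0,"az":0,"gripper":0}
  force: 60

```text
clock: 33.45
tool_pos: [0.5522, -0.2078, -0.0171]
tcp_rot: [[0.138, -0.99, 0.0], [-0.99, -0.138, -0.0], [0.0, 0.0, -1.0]]
contact_force: [-0.1, 0.3, -2.4]
grip_width: 0.0196
```

```bash
python3 r.py
```

```text
t 33.45 pos [ 552.2 -207.8  -17.1] yawx -1.4328 z [ 0. -0. -1.] F [-0.11  0.27 -2.41] M [-0.01   0.113  0.012] w 19.6
eff [-0.000e+00 -5.339e+01 -2.258e+01  3.000e-02 -3.000e-02 -0.000e+00]
```

Emit:
drive_tool:
  targets:
    - {"dx":0,"dy":0,"dz":0.1,"ax":0,"ay":0,"az":0,"gripper":0}
    - {"dx":0,"dy":0,"dz":0.2,"ax":0,"ay":0,"az":0,"gripper":0}
    - {"dx":0,"dy":0,"dz":0.3,"ax":0,"ay":0,"az":0,"gripper":0}
    - {"dx":0,"dy":0,"dz":0.4,"ax":0,"ay":0,"az":0,"gripper":0}
    - {"dx":0,"dy":0,"dz":0.5,"ax":0,"ay":0,"az":0,"gripper":0}
    - {"dx":0,"dy":0,"dz":0.5,"ax":0,"ay":0,"az":0,"gripper":0}
    - {"dx":0,"dy":0,"dz":0.5,"ax":0,"ay":0,"az":0,"gripper":0}
    - {"dx":0,"dy":0,"dz":0.5,"ax":0,"ay":0,"az":0,"gripper":0}
  force: 60

```text
clock: 34.45
tool_pos: [0.5522, -0.2078, -0.0174]
tcp_rot: [[0.138, -0.99, 0.0], [-0.99, -0.138, -0.0], [0.0, -0.0, -1.0]]
contact_force: [-2.1, 0.9, 3.8]
grip_width: 0.0195
```

```bash
python3 r.py
```

```text
t 34.45 pos [ 552.2 -207.8  -17.4] yawx -1.4327 z [ 1.e-04 -1.e-04 -1.e+00] F [-2.15  0.92  3.81] M [ 0.225  0.505 -0.009] w 19.5
eff [ -0.15 -50.19 -22.07   0.07  -0.82  -0.  ]
```

Contact with the mat at the same height as it lay (−17.4). Easing 0.2 mm and opening.

Emit:
drive_tool:
  targets:
    - {"dx":0,"dy":0,"dz":-0.2,"ax":0,"ay":0,"az":0,"gripper":0}
    - {"dx":0,"dy":0,"dz":-0.2,"ax":0,"ay":0,"az":0,"gripper":0.25}
    - {"dx":0,"dy":0,"dz":-0.2,"ax":0,"ay":0,"az":0,"gripper":0.35}
    - {"dx":0,"dy":0,"dz":-0.2,"ax":0,"ay":0,"az":0,"gripper":0.45}
    - {"dx":0,"dy":0,"dz":-0.2,"ax":0,"ay":0,"az":0,"gripper":0.55}
    - {"dx":0,"dy":0,"dz":-0.2,"ax":0,"ay":0,"az":0,"gripper":0.55}
    - {"dx":0,"dy":0,"dz":-0.2,"ax":0,"ay":0,"az":0,"gripper":0.55}
    - {"dx":0,"dy":0,"dz":-0.2,"ax":0,"ay":0,"az":0,"gripper":0.55}
  force: 60

```text
clock: 35.45
tool_pos: [0.5522, -0.2078, -0.0174]
tcp_rot: [[0.138, -0.99, 0.0], [-0.99, -0.138, -0.0], [0.0, -0.0, -1.0]]
contact_force: [0.8, -0.5, 0.1]
grip_width: 0.051
```

```bash
python3 r.py
python3 - <<'E'
from h import *
from rig import bot
s,im=snap(bot,"wrist","k3")
E
```

```text
t 35.45 pos [ 552.2 -207.8  -17.4] yawx -1.4327 z [ 0. -0. -1.] F [ 0.81 -0.52  0.15] M [-0.075  0.145 -0.005] w 51.0
eff [-0.000e+00 -5.217e+01 -2.193e+01  5.000e-02 -5.000e-02 -0.000e+00]
```

View pics/k3.png

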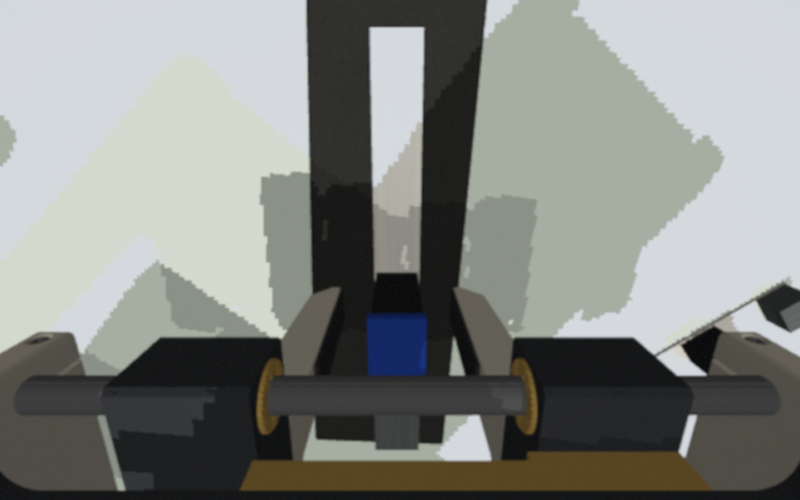

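Released: the fingers are clear and the lifter lies as before. Backing off straight up.

Emit:
drive_tool:
  targets:
    - {"dx":0,"dy":0,"dz":-3,"ax":0,"ay":0,"az":0,"gripper":0.6}
    - {"dx":0,"dy":0,"dz":-12,"ax":0,"ay":0,"az":0,"gripper":0.6}
    - {"dx":0,"dy":0,"dz":-32,"ax":0,"ay":0,"az":0,"gripper":0.6}
    - {"dx":0,"dy":0,"dz":-62,"ax":0,"ay":0,"az":0,"gripper":0.6}
    - {"dx":0,"dy":0,"dz":-97,"ax":0,"ay":0,"az":0,"gripper":0.6}
    - {"dx":0,"dy":0,"dz":-130,"ax":0,"ay":0,"az":0,"gripper":0.6}
    - {"dx":0,"dy":0,"dz":-152,"ax":0,"ay":0,"az":0,"gripper":0.6}
    - {"dx":0,"dy":0,"dz":-160,"ax":0,"ay":0,"az":0,"gripper":0.6}
  force: 60

```text
clock: 36.5
tool_pos: [0.5531, -0.2083, 0.1448]
tcp_rot: [[0.138, -0.99, 0.003], [-0.99, -0.138, -0.002], [0.002, -0.003, -1.0]]
contact_force: [0.1, -0.7, 0.2]
grip_width: 0.0554
```

```bash
python3 r.py
python3 - <<'E'
from h import *
from rig import bot
s,im=snap(bot,"wrist","z1")
s,im=snap(bot,"scene","z2");c=im["pixels"][100:320,180:420,::-1];cv2.imwrite("pics/z2.png",cv2.resize(c,None,fx=2.7,fy=2.7,interpolation=cv2.INTER_CUBIC))
s,im=snap(bot,"side","z3");c=im["pixels"][140:290,230:430,::-1];cv2.imwrite("pics/z3.png",cv2.resize(c,None,fx=4,fy=4,interpolation=cv2.INTER_CUBIC))
E
```

```text
t 36.5 pos [ 553.1 -208.3  144.8] yawx -1.4327 z [ 0.003  -0.0019 -1.    ] F [ 0.13 -0.68  0.21] M [-0.031  0.155  0.013] w 55.4
eff [  0.05 -49.29 -28.11   0.06  -0.07  -0.  ]
```

View pics/z1.png

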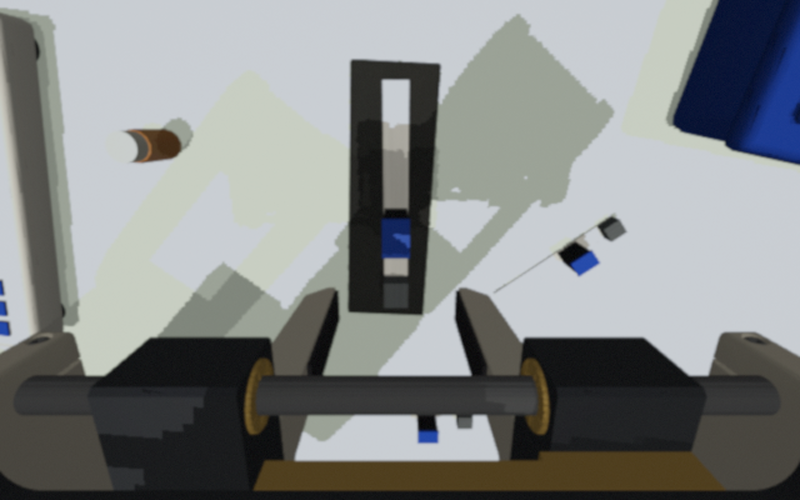

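View pics/z2.png

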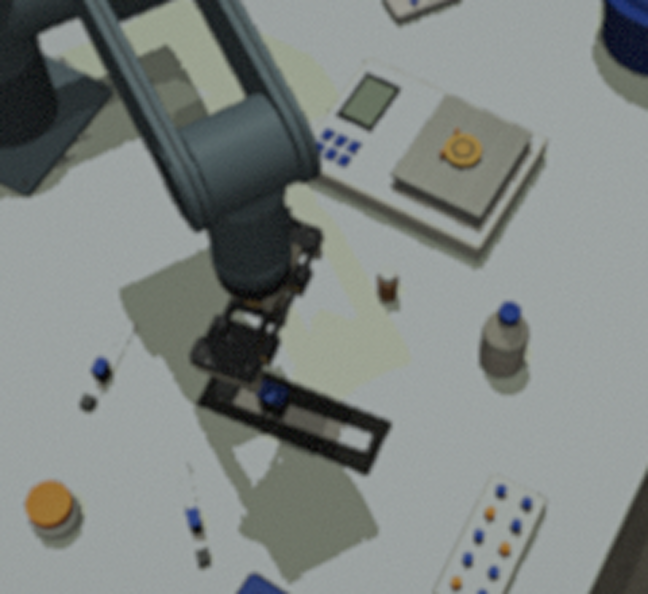

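View pics/z3.png

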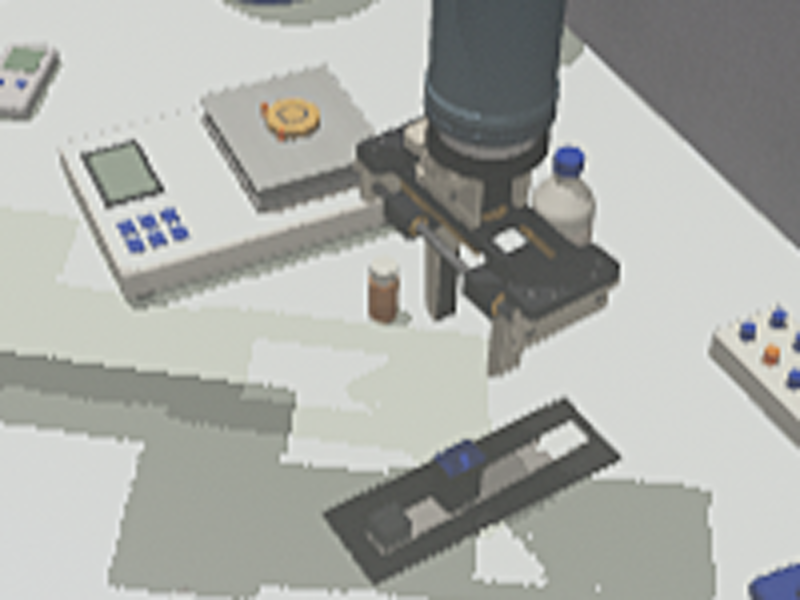

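Checking the disc against the posts in one enlarged crop before handing in.

Run:
```python
from h import *
for f,x0,y0 in(("z2",325,135),("z3",280,150)):
    im=pickle.load(open(f+".pkl","rb"))[1];c=im["pixels"][y0:y0+42,x0:x0+56,::-1];cv2.imwrite(f"pics/{f}q.png",cv2.resize(c,None,fx=12,fy=12,interpolation=cv2.INTER_CUBIC))
K,T=cam(im)
p=im["pixels"].astype(int);m=(p[...,0]>p[...,2]+50)&(p[...,1]>p[...,2]+25);m[:155]=0;m[185:]=0;m[:,:285]=0;m[:,:]&=True;m[:,320:]=0
v,u=np.nonzero(m);print("disc top side",u.mean(),v.mean(),ray(K,T,(u.mean(),v.mean()),.080).round(4))
```

```text
disc top side 302.4111111111111 168.44444444444446 [0.5975 0.1965 0.08  ]
```

View pics/z3q.png

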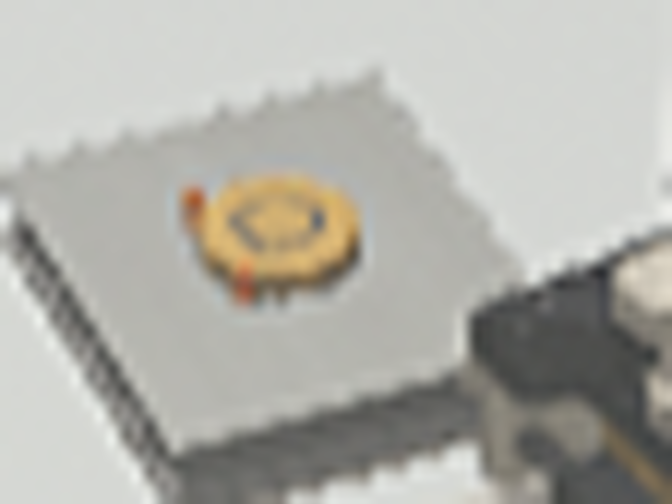

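The disc lies flat and touches both posts, at crop (192,205) and (243,285). Its centre measures (0.5975, 0.1965) against the nest estimate of (0.598, 0.197). Handing in.

```bash
python3 -c "
from rig import bot
print(bot.close_job())"
```

```text
the job is handed in; nothing more can be done
None
```

The weight is on the balance pan, flat and against both orange posts, and the lifter is back on its black mat and released. I handed the job in at about 36.6 s.

- **Extra grasp attempt:** my first grasp closed on air just above the grip's blue top. The cameras showed the real finger ends about 36 mm short of the reported tool point. I opened, went down about 38 mm from that height and gripped the block at 19.9 mm, 60 N. Nothing was disturbed.
- **Carry and touch-down:** the disc stayed in the same place on the blade while I lifted it and brought it over the pan. The blade met the pan at about 72 mm, showing as a jump of about 2 N, so the pan gave about 0.5 mm. It rested there for a second, with the disc about 5.7 mm beyond the nest line.
- **Draw-off:** I pulled straight back 83 mm. The estimated load on the pan stayed around 2–3 N, under 1 mm of give.
- **Last checks:** the disc's centre measures (0.5975, 0.1965) m against my nest estimate of (0.598, 0.197) m. The lifter is within about 1 mm of where it lay, and the other objects looked unmoved. The gripper is clear of everything.

Two limits on these checks:
- **Balance position:** my first fit from the two room cameras was about 6 mm off in y, so I used the wrist camera's value instead.
- **Disc against the posts:** after the lifter was withdrawn I checked this only with the side and scene cameras. That is good to about 2 mm, and there was no close-up.

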